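Put the galvanised fittings back with their own kind

TASK

Clear the loose galvanised (grey) fittings off the bench into the grey tray: put the elbow, the tee, the coupling and the short pipe each into the blue bin that already holds its own kind, down on the bin's floor in the empty part in front of the stock. Lower each one in, do not drop it, and leave the two brass fittings on the bench where they are.

Things in the scene. Friction and masses are not known exactly. Their poses are not given: they have to be found in the camera images.
- elbow: Loose grey galvanised pipe elbow, 0.12 kg, lying flat, 29 mm tall. Origin: crossing of its two axes, 14.5 mm above its support. Arms along +x and +y, tubes 26 mm across with 29 mm end bands, open end faces 28 mm from the origin; outer corner round, radius 14.5 mm. Grip from above along x at y = +4 mm: end face (x = +28) to back (x = -14.5), 42.5 mm.
- tee: Loose grey galvanised pipe tee, 0.17 kg, lying flat, 29 mm tall. Origin: crossing of its axes, 14.5 mm above its support. Run along x, 56 mm long; branch along +y, its end face at y = +28 mm; tubes 26 mm across with 29 mm bands, 11 mm wide, at the ends. Grip from above along y at x = 0: branch end face (y = +28) to back of run (y = -13), 41 mm.
- coupling: Loose grey galvanised coupling: a sleeve 27 mm across and 34 mm long, standing on end, so a ring with a 20 mm bore from above; 0.08 kg. Origin: its centre, 17 mm above its support; z along its axis. Grip across its 27 mm, in any direction.
- pipe: Loose short grey galvanised pipe lying on the bench: straight, 21.3 mm across, 80 mm long, threaded ends, 0.1 kg. Origin: its centre, 10.65 mm above its support; x along the pipe. Grip across it at the middle.
- elbow_bin: Blue bin holding two grey elbows (fixed stock) at its far end. 171 (x) by 110 (y) by 38 mm tall, walls and floor 3 mm; one of four fixed bins, alike but for the stock, in the grey tray (rim 28 mm). Origin: middle of its underside, 4 mm above the bench. x points away from the robot within 0.14 rad, z up. Stock fills x > +37 mm; empty part: x -82 to +37, y -52 to +52 mm, middle x = -23 mm.
- tee_bin: Blue bin holding one grey tee (fixed stock) at its far end. 171 (x) by 110 (y) by 38 mm tall, walls and floor 3 mm; one of four fixed bins, alike but for the stock, in the grey tray (rim 28 mm). Origin: middle of its underside, 4 mm above the bench. x points away from the robot within 0.14 rad, z up. Stock fills x > +37 mm; empty part: x -82 to +37, y -52 to +52 mm, middle x = -23 mm.
- coupling_bin: Blue bin holding three grey couplings (fixed stock) at its far end. 171 (x) by 110 (y) by 38 mm tall, walls and floor 3 mm; one of four fixed bins, alike but for the stock, in the grey tray (rim 28 mm). Origin: middle of its underside, 4 mm above the bench. x points away from the robot within 0.14 rad, z up. Stock fills x > +37 mm; empty part: x -82 to +37, y -52 to +52 mm, middle x = -23 mm.
- pipe_bin: Blue bin holding two short grey pipes (fixed stock) at its far end. 171 (x) by 110 (y) by 38 mm tall, walls and floor 3 mm; one of four fixed bins, alike but for the stock, in the grey tray (rim 28 mm). Origin: middle of its underside, 4 mm above the bench. x points away from the robot within 0.14 rad, z up. Stock fills x > +37 mm; empty part: x -82 to +37, y -52 to +52 mm, middle x = -23 mm.
- brass_elbow: Yellow brass elbow of the same shape and size as the grey one, lying loose on the bench; it stays where it is. Origin and axes as the grey elbow's.
- brass_tee: Yellow brass tee of the same shape and size as the grey one, lying loose on the bench; it stays where it is. Origin and axes as the grey tee's.

How it is judged:
At the end, for the whole second after the job is handed in: Each grey fitting rests, released, on the floor of the bin holding its kind: origin at bin x -85 to +32 mm, y within 52 mm, height over the bin's underside up to 36 mm (elbow, tee), 28 (coupling), 22 (pipe), all still (under 20 mm/s); both brass fittings within 20 mm of where they lay (x of elbow in the frame of elbow_bin between -0.085 and 0.032 m and y of elbow in the frame of elbow_bin between -0.052 and 0.052 m and z of elbow in the frame of elbow_bin between 0.005 and 0.036 m and linear speed of each of elbow, tee, coupling, pipe below 0.02 m/s and x of tee in the frame of tee_bin between -0.085 and 0.032 m and y of tee in the frame of tee_bin between -0.052 and 0.052 m and z of tee in the frame of tee_bin between 0.005 and 0.036 m and x of coupling in the frame of coupling_bin between -0.085 and 0.032 m and y of coupling in the frame of coupling_bin between -0.052 and 0.052 m and z of coupling in the frame of coupling_bin between 0.005 and 0.028 m and x of pipe in the frame of pipe_bin between -0.085 and 0.032 m and y of pipe in the frame of pipe_bin between -0.052 and 0.052 m and z of pipe in the frame of pipe_bin between 0.005 and 0.022 m and distance of each of brass_elbow, brass_tee from where it was at the start of the episode below 0.02 m); the robot touches nothing.
It fails at once if a grey fitting is dropped: falling free at over 0.75 m/s (a fall of about 30 mm) ((contact force between the fingers and elbow below 0.01 N and linear speed of elbow above 0.75 m/s) or (contact force between the fingers and tee below 0.01 N and linear speed of tee above 0.75 m/s) or (contact force between the fingers and coupling below 0.01 N and linear speed of coupling above 0.75 m/s) or (contact force between the fingers and pipe below 0.01 N and linear speed of pipe above 0.75 m/s)).
It fails at once if a brass fitting is moved more than 20 mm from where it lay (distance of any of brass_elbow, brass_tee from where it was at the start of the episode above 0.02 m).
It also fails if it takes over 112 s, if anything falls off the work surface, if the arm or the gripper's body presses on something with over 40 N, if the wrist force passes 120 N, or if a joint passes its speed limit or range.

ROBOT

A 6-joint arm with a two-finger parallel gripper is mounted at the origin on the work surface. World frame = base frame: x ahead of the robot, y to its left, z up, the work surface at z = 0. Lengths are in m, angles in rad, forces in N, time in s.
With the tool pointing down it reaches from about 0.4 to 0.825 m from the base axis. Payload 7 kg.
Tool frame: the origin (TCP) lies midway between the tips of the shut fingers; the grasp point (between the pads) lies 19 mm behind it; z points along the fingers, y is the direction in which the jaws open and shut (so a half turn about z gives the same grasp; the last joint's range is limited). The gripper opens to 88 mm and grips with 3 to 60 N. Pads are 19 mm wide; open, the fingers measure 130 mm over their backs; the gripper's body (78 mm by 193 mm) begins 47 mm behind the grasp point.
Start: joints at [1.481, 0.359, 0.012, 0, -1.224, -0.288], TCP at [0.249, 0.627, 0.227] pointing down, gripper open.
Joint ranges: [-3.07, 3.07], [-1.43, 2.12], [-1.02, 1.25], [-3.03, 1.67], [-3.05, -0], [-3.03, 3.03]. Speed limits (rad/s): [2.39, 2.39, 3.01, 3.14, 3.14, 3.14].

INTERFACE

Orientations are given as a unit quaternion [w, x, y, z].
In Python, from rig import arm, vision gives the robot as it stands. The module is installed in compiled form; this text tells all that it offers.
- The arm moves only by the tool apply_moves, never from a script. Its argument "rows" is a list of rows, each a list of 2 entries, a list of its own where there are three numbers: the shift along the tool's x, y, z in m, then the turn, a rotation vector about the tool's x, y, z in rad. A call has 1 to 8 rows; each row shifts and turns the pose as measured when the row begins, along the tool's axes as they then stand; what a row does not reach is not made up. A row lasts 1/10 s, in which the tool goes at most 50 mm and 8.59 degrees, less where a joint would pass 70% of its speed; a pose out of reach is approached as far as the arm can. A call is refused whole if a number of a shift passes 0.05 or a number of a turn 0.15, either way. A call with a gripper value outside its range is refused whole. "jaw" is the closure in counts, from 0 (fully open) to 255 (shut), set as the call begins (left out, the last holds). The fingers move at their own pace and stop on an object; "grip_force" is the grip in N (left out, the last holds). Time passes only in rows, so rows that do not move let the fingers close. It gives the time, the measured TCP pose, the force and the opening at its end, in the units of the state.
- arm.get_state(): the state, without advancing time (a new reading comes with each control period).
- vision.get_image(name): name is "scene" or "top" or "wrist"; returns a dict with "image" (480x640x3 uint8, blue, green, red), "z_map" (480x640 float32, m along the optical axis (not along the pixel's ray), 0 where there is no reading), "vfov" (degrees; the focal length in pixels is half the picture's height over the tangent of half this angle, whatever the lens; pixels are square), "cx", "cy" (the principal point, pixels), "eye" and "rotation" of the camera in the world. Camera axes: x right, y down, z forward; pixel columns grow to the right and rows downward; lengths in m; the calibration is good to about 2 mm. A picture is of the moment at which its call begins.
- arm.sign_off(): hands the job in, once; it reports no verdict.
The state is a dict: "clock": time; "joint_pos": joint angles; "dq": joint speeds; "tau": joint torques, N m; "position": TCP position; "tool_rot": TCP orientation; "wrist_force": force on the tool from outside, world axes, zero at the start; "torque": the same for the moment, N m; "gripper_width": finger opening in m.
Only numpy, scipy, OpenCV 4.12 (cv2) and the standard library are available. Lean on these libraries where they do the work, as an engineer would, in place of code of your own. Each camera call takes 0.05 s, during which the arm holds its last target.

## Working session

There is one attempt and no reset: what is moved stays moved. The work goes in short steps, Python scripts to look and compute and a tool call to move; the robot and the scene stay as the last step left them, time stands still between calls to the robot, and variables do not carry over. Pictures are saved under pics/ and viewed, and the job is handed in when it is done.

Besides the shell and the picture viewer there is one more tool, called after ">>>" in YAML: its name, and indented under it one key for each argument. apply_moves: Moves the arm, as the interface text tells. Its arguments: {"type":"object","properties":{"rows":{"type":"array"},"jaw":{"type":"number"},"grip_force":{"type":"number"}},"required":["rows"]}

```bash
mkdir -p pics
cat > h.py <<'E'
import numpy as np, cv2
from rig import arm, vision
def cam(name):
    d=vision.get_image(name); h=d["image"].shape[0]
    d["f"]=h/2/np.tan(np.radians(d["vfov"])/2); d["R"]=np.array(d["rotation"]); 
    if d["R"].size==4:
        from scipy.spatial.transform import Rotation as Ro
        q=d["R"]; d["R"]=Ro.from_quat([q[1],q[2],q[3],q[0]]).as_matrix()
    d["eye"]=np.array(d["eye"]); return d
def ray(d,u,v,z):
    r=d["R"]@np.array([(u-d["cx"])/d["f"],(v-d["cy"])/d["f"],1.0]); e=d["eye"]
    return e+r*(z-e[2])/r[2]
def cloud(d):
    v,u=np.mgrid[0:480,0:640]; z=d["z_map"]
    p=np.stack([(u-d["cx"])/d["f"]*z,(v-d["cy"])/d["f"]*z,z],-1)
    return p@d["R"].T+d["eye"]
E
python3 - <<'E'
from h import *
s=arm.get_state()
for k in s: print(k,np.round(s[k],3))
for n in ["scene","top","wrist"]:
    d=cam(n); cv2.imwrite(f"pics/{n}0.png",d["image"]); print(n,d["f"],d["cx"],d["cy"],d["eye"],np.round(d["R"],3).tolist(), [k for k in d])
E
```

```text
clock 0.0
joint_pos [ 1.481  0.359  0.011 -0.    -1.224 -0.288]
dq [-0.002 -0.001 -0.     0.001 -0.001  0.002]
tau [ 0.0000e+00 -5.8272e+01  2.9305e+01  6.9970e+00  7.0000e-03 -0.0000e+00]
position [0.249 0.627 0.226]
tool_rot [ 0.001  0.982 -0.188 -0.   ]
wrist_force [-0.136  0.452 -0.672]
torque [-0.002  0.047  0.037]
gripper_width 0.088
scene 460.56627352252843 322.34131579567696 241.35144132965416 [ 0.95857317 -0.49318039  0.54660377] [[0.727, 0.447, -0.521], [0.687, -0.463, 0.561], [0.009, -0.766, -0.643]] ['image', 'z_map', 'vfov', 'cx', 'cy', 'eye', 'rotation', 'f', 'R']
top 603.628994230617 323.3587269108783 246.6596007596971 [ 0.35857256 -0.04112181  1.05179876] [[-0.011, -0.984, 0.175], [-1.0, 0.009, -0.01], [0.008, -0.175, -0.984]] ['image', 'z_map', 'vfov', 'cx', 'cy', 'eye', 'rotation', 'f', 'R']
wrist 372.65220920308144 322.03640970360055 243.20764763543136 [0.32672992 0.59704934 0.38415675] [[-0.369, -0.885, -0.285], [-0.93, 0.351, 0.111], [0.001, 0.306, -0.952]] ['image', 'z_map', 'vfov', 'cx', 'cy', 'eye', 'rotation', 'f', 'R']
```

View pics/top0.png

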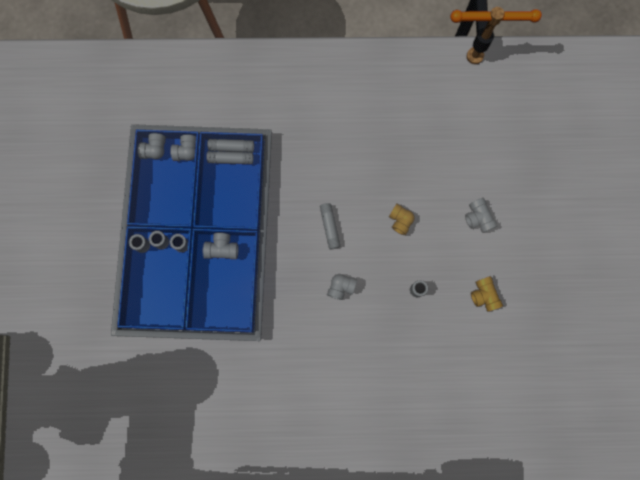

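View pics/scene0.png

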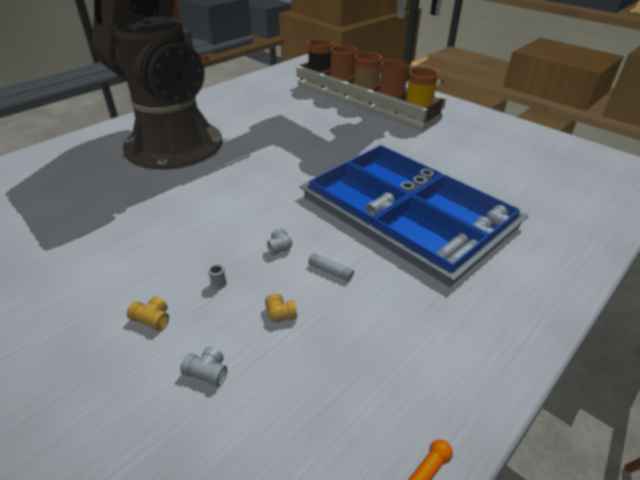

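View pics/wrist0.png

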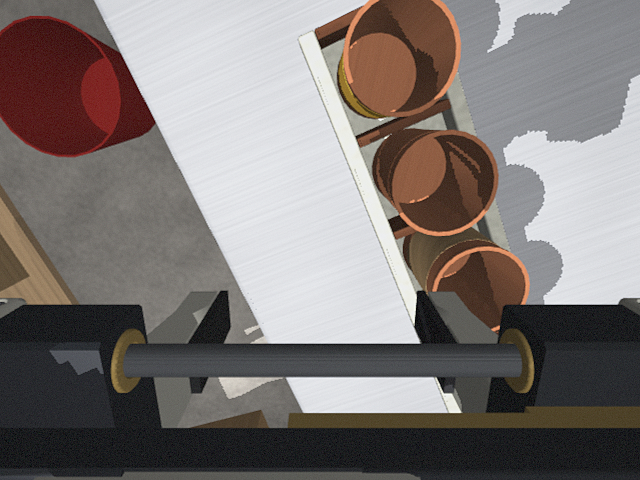

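Top view (pixels): pipe at (330,226), grey elbow (341,286), coupling (419,288), grey tee (481,215). The brass elbow is at (402,219) and the brass tee at (487,294). The bins by stock are elbow upper left, pipe upper right, coupling lower left and tee lower right.

Run:
```python
from h import *
d=cam("top"); P=cloud(d); im=d["image"]
cv2.imwrite("pics/crop1.png",cv2.resize(im[180:330,300:520],None,fx=3.6,fy=3.6,interpolation=cv2.INTER_CUBIC))
cv2.imwrite("pics/crop2.png",cv2.resize(im[115:345,105:285],None,fx=2.6,fy=2.6,interpolation=cv2.INTER_CUBIC))
np.savez("top0.npz",P=P,im=im)
print("bench z",[np.round(P[v,u],4).tolist() for u,v in [(300,180),(450,250),(550,300),(380,350)]])
Z=P[...,2]
m=((Z>0.006)&(Z<0.06)).astype(np.uint8); m[:,:300]=0; m[:170]=0; m[330:]=0
n,l,st,c=cv2.connectedComponentsWithStats(m)
for i in range(1,n):
    if st[i,4]<60: continue
    k=l==i; pts=P[k]; print(i,st[i].tolist(),np.round(c[i],1),"ctr",np.round(pts[:,:2].mean(0),4),"zmax",np.round(np.percentile(pts[:,2],[50,95,99]),4),"bgr",im[k].mean(0).astype(int))
```

```text
bench z [[0.6676, -0.0105, 0.0023], [0.5375, -0.2753, 0.0008], [0.4471, -0.4455, 0.0023], [0.3644, -0.1466, 0.0007]]
43 [465, 198, 33, 35, 653] [480.4 215.7] ctr [ 0.5936 -0.3259] zmax [0.0265 0.0314 0.0329] bgr [111 110 108]
50 [320, 203, 21, 47, 532] [329.6 225.3] ctr [ 0.5801 -0.0624] zmax [0.0199 0.0238 0.0246] bgr [106 105 102]
51 [389, 203, 26, 32, 502] [401.5 218.4] ctr [ 0.59   -0.1878] zmax [0.0267 0.0316 0.0329] bgr [ 59  99 119]
127 [327, 274, 30, 26, 516] [341.3 285.8] ctr [ 0.4729 -0.0809] zmax [0.0267 0.0309 0.0329] bgr [108 107 105]
128 [471, 276, 32, 36, 678] [486.5 294.3] ctr [ 0.456  -0.3284] zmax [0.0267 0.0314 0.0328] bgr [ 54 101 122]
136 [410, 280, 18, 18, 235] [418.7 288.3] ctr [ 0.4669 -0.2124] zmax [0.0325 0.0368 0.0387] bgr [78 78 76]
```

View pics/crop1.png

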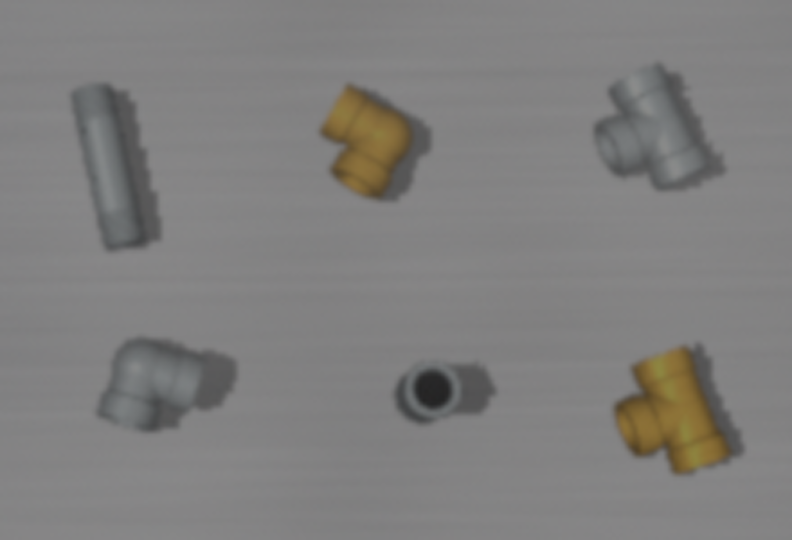

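View pics/crop2.png

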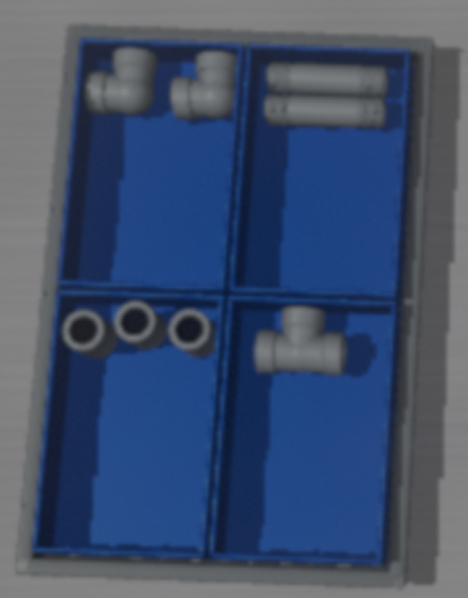

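```bash
cat > meas.py <<'E'
from h import *
d=cam("top"); P=cloud(d); im=d["image"]; Z=P[...,2]
print(arm.get_state()["clock"])
hsv=cv2.cvtColor(im,cv2.COLOR_BGR2HSV)
def proj(k,z):
    v,u=np.nonzero(k); r=np.stack([(u-d["cx"])/d["f"],(v-d["cy"])/d["f"],np.ones(len(u))],-1)@d["R"].T
    return (d["eye"]+r*((z-d["eye"][2])/r[:,2])[:,None])[:,:2]
m=((Z>0.007)&(Z<0.06)).astype(np.uint8); m[:,:300]=0; m[:170]=0; m[330:]=0
n,l,st,c=cv2.connectedComponentsWithStats(m)
for i in range(1,n):
    if st[i,4]<60: continue
    k=(l==i).astype(np.uint8)
    ax=0.0145
    a=proj(k,ax)*1000
    r=cv2.minAreaRect(a.astype(np.float32)); 
    print(np.round(c[i]),"mean",np.round(a.mean(0),1),"rect c",np.round(r[0],1),"size",np.round(r[1],1),"ang",round(r[2],1),"sat",int(hsv[...,1][k>0].mean()))
# bins
blue=((hsv[...,0]>100)&(hsv[...,0]<130)&(hsv[...,1]>120)).astype(np.uint8); blue[:,300:]=0
rim=blue*(np.abs(Z-0.043)<0.004)
floor=blue*(np.abs(Z-0.007)<0.004)
print("rimz",np.median(Z[rim>0]),"floorz",np.median(Z[floor>0]))
a=proj(rim,0.042)*1000
r=cv2.minAreaRect(a.astype(np.float32)); print("bins rect",np.round(r[0],1),np.round(r[1],1),round(r[2],2)); print(np.round(cv2.boxPoints(r),1).tolist())
cv2.imwrite("pics/rim1.png",cv2.resize(np.hstack([rim,floor,blue])[115:345]*255,None,fx=1,fy=1)[:, :])
o=im.copy(); o[rim>0]=(0,0,255); o[floor>0]=(0,255,0)
cv2.imwrite("pics/rim2.png",cv2.resize(o[115:345,105:285],None,fx=2.6,fy=2.6,interpolation=cv2.INTER_NEAREST))
E
python3 meas.py
```

```text
0.25
[480. 216.] mean [ 596.2 -329.2] rect c [ 594.9 -325.9] size [58.4 45.3] ang 23.1 sat 6
[330. 225.] mean [581.2 -62.5] rect c [581.1 -62.5] size [82.9 20.8] ang 11.5 sat 9
[402. 218.] mean [ 592.7 -189.5] rect c [ 591.4 -187.5] size [42.4 45.4] ang 59.4 sat 126
[341. 286.] mean [474.4 -81.5] rect c [472.5 -81.9] size [42.7 43.1] ang 72.3 sat 8
[486. 294.] mean [ 457.2 -331.7] rect c [ 456.2 -328.6] size [56.6 45.1] ang 19.1 sat 139
[419. 288.] mean [ 468.7 -215.3] rect c [ 468.2 -215.5] size [25.3 31. ] ang 43.6 sat 7
rimz 0.042225168219539366 floorz 0.0075871072536535245
bins rect [573.6 173.1] [223.4 343.9] 87.4
[[396.70001220703125, 69.30000305175781], [740.2999877929688, 53.70000076293945], [750.4000244140625, 276.79998779296875], [406.8999938964844, 292.3999938964844]]
```

View pics/rim2.png

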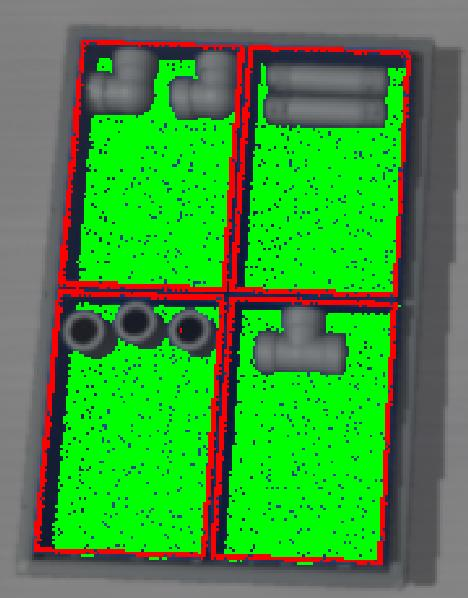

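```bash
cat > plan.py <<'E'
import sys
from h import *
from scipy.spatial.transform import Rotation as Ro
def pose():
    s=arm.get_state(); q=np.array(s["tool_rot"]); R=Ro.from_quat([q[1],q[2],q[3],q[0]]).as_matrix()
    return s,np.array(s["position"]),R
def plan(wps):
    """wps: list of (x,y,z,phi_deg (mod 180 nearest given unwrapped dir),n)"""
    s,p,R=pose(); phi=np.degrees(np.arctan2(R[1,1],R[0,1]))
    print("t",round(s["clock"],2),"p",np.round(p,4),"phi",round(phi,1),"tilt",np.round(R[:,2],4),"w",round(s["gripper_width"],4),"q6",round(s["joint_pos"][5],2),"F",np.round(s["wrist_force"],1))
    R=R.copy(); rows=[]
    for (x,y,z,ph,n) in wps:
        t=np.array([x,y,z]); 
        dphi=(ph-phi+180)%360-180
        for k in range(n):
            step=(t-p)/(n-k); w=-np.radians(dphi)/n
            sh=np.round(R.T@step,3); wr=np.round(w,2); rv=np.array([0,0,wr])
            rows.append([sh.tolist(),[0,0,float(wr)]])
            p=p+R@sh; R=R@Ro.from_rotvec(rv).as_matrix()
        phi=ph
    for i in range(0,len(rows),8): print(str(rows[i:i+8]).replace(" ",""))
    return
if __name__=="__main__":
    plan(eval(sys.argv[1]))
E
python3 plan.py "[(0.50,0.20,0.2,-160,10),(0.4734,-0.0793,0.13,-197.7,8)]"
python3 - <<'E'
import numpy as np
z=np.load("top0.npz"); P=z["P"]
q=P[276:302,405:432].reshape(-1,3); k=(q[:,2]>0.031)&(q[:,2]<0.037); print(k.sum(),q[k].mean(0),q[k].min(0),q[k].max(0))
E
```

```text
t 0.25 p [0.2489 0.6272 0.2261] phi -111.6 tilt [-2.e-04 -7.e-04 -1.e+00] w 0.0871 q6 -0.29 F [ 0.6 -0.6  0.1]
[[[0.039,0.03,0.003],[0,0,0.08]],[[0.041,0.027,0.003],[0,0,0.08]],[[0.044,0.024,0.003],[0,0,0.08]],[[0.045,0.02,0.002],[0,0,0.08]],[[0.047,0.017,0.003],[0,0,0.08]],[[0.048,0.013,0.002],[0,0,0.08]],[[0.049,0.009,0.003],[0,0,0.08]],[[0.049,0.005,0.002],[0,0,0.08]]]
[[[0.05,0.001,0.003],[0,0,0.08]],[[0.049,-0.003,0.002],[0,0,0.08]],[[0.031,0.016,0.009],[0,0,0.08]],[[0.032,0.014,0.009],[0,0,0.08]],[[0.033,0.011,0.009],[0,0,0.08]],[[0.034,0.009,0.009],[0,0,0.08]],[[0.035,0.006,0.009],[0,0,0.08]],[[0.035,0.003,0.009],[0,0,0.08]]]
[[[0.035,0.0,0.008],[0,0,0.08]],[[0.035,-0.002,0.009],[0,0,0.08]]]
147 [ 0.46780158 -0.21314338  0.03363021] [ 0.45492276 -0.22592348  0.03102256] [ 0.48051348 -0.20032528  0.03697387]
```

>>> apply_moves:
  rows:
    - [[0.039, 0.03, 0.003], [0, 0, 0.08]]
    - [[0.041, 0.027, 0.003], [0, 0, 0.08]]
    - [[0.044, 0.024, 0.003], [0, 0, 0.08]]
    - [[0.045, 0.02, 0.002], [0, 0, 0.08]]
    - [[0.047, 0.017, 0.003], [0, 0, 0.08]]
    - [[0.048, 0.013, 0.002], [0, 0, 0.08]]
    - [[0.049, 0.009, 0.003], [0, 0, 0.08]]
    - [[0.049, 0.005, 0.002], [0, 0, 0.08]]
  jaw: 70
  grip_force: 30

```text
clock: 1.05
position: [0.4465, 0.2834, 0.2035]
tool_rot: [0.0, 0.87, -0.494, 0.0]
wrist_force: [1.2, 0.3, 0.2]
gripper_width: 0.0635
```

```bash
python3 plan.py "[(0.50,0.15,0.2,-160,4),(0.4734,-0.0793,0.13,-197.7,8)]"
```

```text
t 1.05 p [0.4465 0.2834 0.2035] phi -149.2 tilt [ 7.e-04 -8.e-04 -1.e+00] w 0.0635 q6 -0.4 F [1.2 0.3 0.2]
[[[0.035,0.006,0.001],[0,0,0.05]],[[0.036,0.004,0.001],[0,0,0.05]],[[0.036,0.002,0.001],[0,0,0.05]],[[0.036,-0.0,0.001],[0,0,0.05]],[[0.026,0.013,0.009],[0,0,0.08]],[[0.027,0.01,0.009],[0,0,0.08]],[[0.028,0.008,0.009],[0,0,0.08]],[[0.028,0.006,0.009],[0,0,0.08]]]
[[[0.028,0.004,0.008],[0,0,0.08]],[[0.029,0.002,0.009],[0,0,0.08]],[[0.029,-0.001,0.008],[0,0,0.08]],[[0.028,-0.003,0.009],[0,0,0.08]]]
```

>>> apply_moves:
  rows:
    - [[0.036, 0.006, 0.001], [0, 0, 0.05]]
    - [[0.037, 0.004, 0.001], [0, 0, 0.05]]
    - [[0.037, 0.002, 0.001], [0, 0, 0.05]]
    - [[0.036, 0, 0.001], [0, 0, 0.05]]
    - [[0.026, 0.013, 0.009], [0, 0, 0.08]]
    - [[0.027, 0.01, 0.009], [0, 0, 0.08]]
    - [[0.028, 0.008, 0.009], [0, 0, 0.08]]
    - [[0.028, 0.006, 0.009], [0, 0, 0.08]]

```text
clock: 1.85
position: [0.4896, 0.0193, 0.164]
tool_rot: [0.002, -0.704, 0.71, -0.001]
wrist_force: [-0.3, -0.5, 0.2]
gripper_width: 0.0635
```

```bash
python3 plan.py "[(0.4734,-0.0793,0.13,-197.7,5),(0.4734,-0.0793,0.13,-197.7,1)]"
```

```text
t 1.85 p [0.4896 0.0193 0.164 ] phi 179.6 tilt [ 4.8e-03  9.0e-04 -1.0e+00] w 0.0635 q6 -0.45 F [-0.3 -0.5  0.2]
[[[0.02,0.003,0.007],[0,0,0.06]],[[0.02,0.002,0.007],[0,0,0.06]],[[0.02,0.001,0.007],[0,0,0.06]],[[0.02,-0.001,0.006],[0,0,0.06]],[[0.02,-0.001,0.007],[0,0,0.06]],[[-0.0,-0.0,-0.0],[0,0,-0.0]]]
```

>>> apply_moves:
  rows:
    - [[0.02, 0.003, 0.007], [0, 0, 0.06]]
    - [[0.02, 0.002, 0.007], [0, 0, 0.06]]
    - [[0.02, 0.001, 0.007], [0, 0, 0.06]]
    - [[0.021, -0.001, 0.007], [0, 0, 0.07]]
    - [[0.021, -0.001, 0.007], [0, 0, 0.07]]

```text
clock: 2.35
position: [0.4702, -0.0869, 0.1277]
tool_rot: [0.003, -0.576, 0.818, -0.001]
wrist_force: [0.1, -0.0, 0.3]
gripper_width: 0.0635
```

```bash
cat > look.py <<'E'
import sys
from h import *
d=cam("wrist"); im=d["image"].copy()
for a in eval(sys.argv[2]):
    p=d["R"].T@(np.array(a)-d["eye"]); u=p[0]/p[2]*d["f"]+d["cx"]; v=p[1]/p[2]*d["f"]+d["cy"]; print(a,round(u),round(v))
    if abs(u)<2000: cv2.drawMarker(im,(int(u),int(v)),(0,0,255),cv2.MARKER_CROSS,12,1)
cv2.imwrite("pics/"+sys.argv[1],im)
P=cloud(d); np.savez("w.npz",P=P,im=d["image"])
E
python3 plan.py "[(0.4734,-0.0793,0.003,-197.7,4)]"
python3 look.py w1.png "[(0.481,-0.0775,0.029),(0.4734,-0.0793,0.029),(0.4543,-0.069,0.0145),(0.4725,-0.1042,0.0145)]"
```

```text
t 2.35 p [ 0.4702 -0.0869  0.1277] phi 160.3 tilt [ 0.0058  0.0012 -1.    ] w 0.0635 q6 -0.57 F [ 0.1 -0.   0.3]
[[[-0.002,0.0,0.031],[0,0,-0.01]],[[-0.002,0.0,0.031],[0,0,-0.01]],[[-0.002,0.0,0.031],[0,0,-0.01]],[[-0.002,-0.0,0.032],[0,0,-0.01]]]
(0.481, -0.0775, 0.029) 313 259
(0.4734, -0.0793, 0.029) 322 254
(0.4543, -0.069, 0.0145) 350 251
(0.4725, -0.1042, 0.0145) 312 217
```

View pics/w1.png

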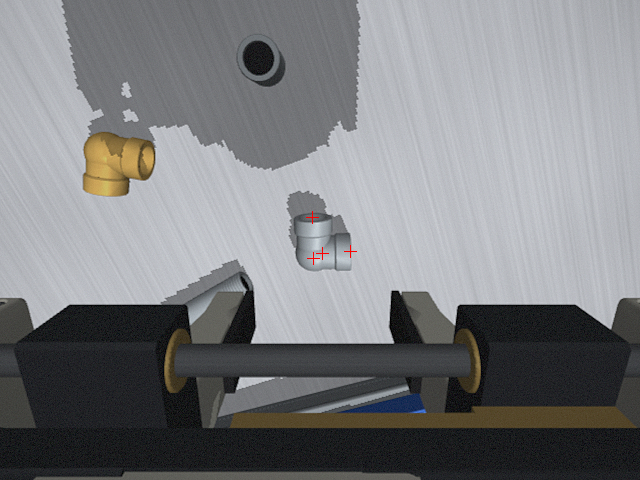

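The wrist view shows the grey elbow at about (320,245). My measured points fall on its corner (313,259) and its end faces (350,251) and (312,217), so the two views agree. Descending.

>>> apply_moves:
  rows:
    - [[-0.003, 0, 0.03], [0, 0, -0.01]]
    - [[-0.002, 0, 0.03], [0, 0, -0.01]]
    - [[-0.002, 0, 0.03], [0, 0, -0.01]]
    - [[-0.001, 0, 0.02], [0, 0, -0.005]]

```text
clock: 2.8
position: [0.4744, -0.0823, 0.0167]
tool_rot: [0.006, -0.587, 0.81, -0.003]
wrist_force: [0.8, 0.8, -0.5]
gripper_width: 0.0635
```

```bash
python3 plan.py "[(0.4734,-0.0793,0.004,-197.7,2)]"
```

```text
t 2.8 p [ 0.4744 -0.0823  0.0167] phi 161.9 tilt [ 0.0123  0.0023 -0.9999] w 0.0635 q6 -0.56 F [ 0.8  0.8 -0.5]
[[[-0.001,0.001,0.006],[0,0,-0.0]],[[-0.001,0.001,0.007],[0,0,-0.0]]]
```

```bash
python3 - <<'E'
s=open('plan.py').read()
s=s.replace('    R=R.copy(); rows=[]','    tc=np.round(R.T@np.cross(R[:,2],[0,0,-1]),3); print("tiltfix(tool)",tc.tolist())\n    R=R.copy(); rows=[]')
open('plan.py','w').write(s)
E
python3 plan.py "[(0.4734,-0.0793,0.004,-197.7,2)]"
```

```text
t 2.8 p [ 0.4744 -0.0823  0.0167] phi 161.9 tilt [ 0.0123  0.0023 -0.9999] w 0.0635 q6 -0.56 F [ 0.8  0.8 -0.5]
tiltfix(tool) [-0.011, 0.006, -0.0]
[[[-0.001,0.001,0.006],[0,0,-0.0]],[[-0.001,0.001,0.007],[0,0,-0.0]]]
```

>>> apply_moves:
  rows:
    - [[-0.002, 0.001, 0.006], [-0.011, 0.006, 0]]
    - [[-0.001, 0, 0.006], [0, 0, 0]]
    - [[0, 0, 0], [0, 0, 0]]

```text
clock: 3.1
position: [0.4732, -0.0791, 0.0024]
tool_rot: [-0.003, -0.587, 0.81, 0.001]
wrist_force: [0.4, 0.3, 0.0]
gripper_width: 0.0633
```

>>> apply_moves:
  rows:
    - [[0, 0, 0], [0, 0, 0]]
    - [[0, 0, 0], [0, 0, 0]]
    - [[0, 0, 0], [0, 0, 0]]
    - [[0, 0, 0], [0, 0, 0]]
  jaw: 255

```text
clock: 3.5
position: [0.4752, -0.0786, 0.0052]
tool_rot: [-0.0, -0.587, 0.81, 0.0]
wrist_force: [0.4, -0.9, -0.2]
gripper_width: 0.0417
```

```bash
python3 plan.py "[(0.4734,-0.0793,0.12,-197.7,4),(0.6376,0.2262,0.12,-182.6,9)]"
```

```text
t 3.5 p [ 0.4752 -0.0786  0.0052] phi 161.9 tilt [-4.e-04 -2.e-04 -1.e+00] w 0.0417 q6 -0.56 F [ 0.4 -0.9 -0.2]
tiltfix(tool) [0.0, -0.0, 0.0]
[[[0.0,0.0,-0.029],[0,0,-0.0]],[[0.0,0.001,-0.029],[0,0,-0.0]],[[0.001,0.0,-0.028],[0,0,-0.0]],[[0.0,0.001,-0.029],[0,0,-0.0]],[[-0.038,-0.007,0.0],[0,0,-0.03]],[[-0.038,-0.008,0.0],[0,0,-0.03]],[[-0.037,-0.009,0.0],[0,0,-0.03]],[[-0.037,-0.01,0.0],[0,0,-0.03]]]
[[[-0.037,-0.011,0.0],[0,0,-0.03]],[[-0.036,-0.013,0.0],[0,0,-0.03]],[[-0.036,-0.013,0.0],[0,0,-0.03]],[[-0.036,-0.015,0.0],[0,0,-0.03]],[[-0.035,-0.016,0.0],[0,0,-0.03]]]
```

>>> apply_moves:
  rows:
    - [[0, 0, -0.03], [0, 0, 0]]
    - [[0, 0.001, -0.03], [0, 0, 0]]
    - [[0.001, 0, -0.03], [0, 0, 0]]
    - [[0, 0.001, -0.03], [0, 0, 0]]
    - [[-0.038, -0.007, 0], [0, 0, -0.03]]
    - [[-0.038, -0.008, 0], [0, 0, -0.03]]
    - [[-0.038, -0.009, 0], [0, 0, -0.03]]
    - [[-0.038, -0.01, 0], [0, 0, -0.03]]

```text
clock: 4.3
position: [0.5453, 0.0589, 0.1331]
tool_rot: [0.002, -0.633, 0.774, 0.0]
wrist_force: [-0.3, -0.6, -1.2]
gripper_width: 0.0417
```

```bash
python3 plan.py "[(0.6376,0.2262,0.12,-182.6,6)]"
```

```text
t 4.3 p [0.5453 0.0589 0.1331] phi 168.6 tilt [ 0.0019  0.0025 -1.    ] w 0.0417 q6 -0.66 F [-0.3 -0.6 -1.2]
tiltfix(tool) [-0.001, 0.003, -0.0]
[[[-0.03,-0.01,0.002],[0,0,-0.03]],[[-0.03,-0.01,0.002],[0,0,-0.03]],[[-0.03,-0.011,0.002],[0,0,-0.03]],[[-0.029,-0.012,0.003],[0,0,-0.03]],[[-0.029,-0.013,0.002],[0,0,-0.03]],[[-0.029,-0.015,0.003],[0,0,-0.03]]]
```

>>> apply_moves:
  rows:
    - [[-0.031, -0.01, 0.002], [-0.001, 0.003, -0.03]]
    - [[-0.031, -0.01, 0.002], [0, 0, -0.03]]
    - [[-0.031, -0.011, 0.002], [0, 0, -0.03]]
    - [[-0.03, -0.012, 0.003], [0, 0, -0.03]]
    - [[-0.029, -0.013, 0.002], [0, 0, -0.03]]
    - [[-0.028, -0.014, 0.003], [0, 0, -0.03]]
    - [[0, 0, 0], [0, 0, 0]]

```text
clock: 5.0
position: [0.6403, 0.2406, 0.1192]
tool_rot: [0.001, -0.704, 0.71, -0.0]
wrist_force: [-0.1, -1.6, -1.4]
gripper_width: 0.0417
```

```bash
python3 plan.py "[(0.6376,0.2262,0.03,-182.6,3),(0.6376,0.2262,0.014,-182.6,2)]"; python3 look.py w2.png "[(0.6376,0.2262,0.007)]"
```

```text
t 5.0 p [0.6403 0.2406 0.1192] phi 179.5 tilt [ 0.0016  0.0011 -1.    ] w 0.0417 q6 -0.65 F [-0.1 -1.6 -1.4]
tiltfix(tool) [-0.002, 0.001, -0.0]
[[[0.005,0.001,0.03],[0,0,0.01]],[[0.005,0.001,0.03],[0,0,0.01]],[[0.005,0.001,0.029],[0,0,0.01]],[[-0.0,-0.0,0.008],[0,0,-0.0]],[[-0.0,-0.0,0.008],[0,0,-0.0]]]
(0.6376, 0.2262, 0.007) 326 219
```

View pics/w2.png

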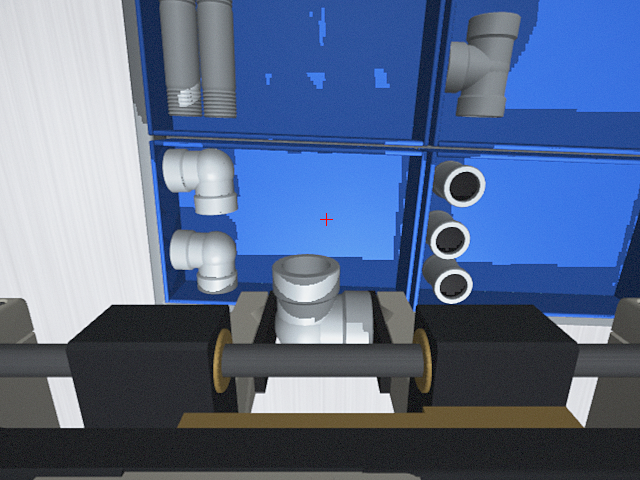

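The elbow is held squarely at (310,300), and the target cross at (326,219) sits in the empty floor of the elbow bin. I'll shift it over and lower it.

>>> apply_moves:
  rows:
    - [[0.014, 0.003, 0.01], [-0.002, 0.001, 0.02]]
    - [[0.002, 0, 0.03], [0, 0, 0]]
    - [[0, 0, 0.03], [0, 0, 0]]
    - [[0, 0, 0.01], [0, 0, 0]]

```text
clock: 5.45
position: [0.6342, 0.2178, 0.0386]
tool_rot: [0.001, -0.694, 0.72, 0.0]
wrist_force: [-0.2, 0.1, -1.2]
gripper_width: 0.0415
```

```bash
python3 plan.py "[(0.6376,0.2262,0.013,-182.6,3)]"
```

```text
t 5.45 p [0.6342 0.2178 0.0386] phi 177.9 tilt [ 2.0e-04  1.5e-03 -1.0e+00] w 0.0415 q6 -0.66 F [-0.2  0.1 -1.2]
tiltfix(tool) [-0.0, 0.001, 0.0]
[[[-0.003,-0.001,0.009],[0,0,0.0]],[[-0.003,-0.001,0.008],[0,0,0.0]],[[-0.002,-0.001,0.009],[0,0,0.0]]]
```

>>> apply_moves:
  rows:
    - [[-0.003, -0.001, 0.009], [0, 0, 0]]
    - [[-0.003, -0.001, 0.008], [0, 0, 0]]
    - [[-0.002, -0.001, 0.006], [0, 0, 0]]
    - [[0, 0, 0], [0, 0, 0]]

```text
clock: 5.85
position: [0.6374, 0.2236, 0.015]
tool_rot: [0.0, -0.693, 0.721, 0.0]
wrist_force: [-0.9, 0.8, -1.4]
gripper_width: 0.0418
```

```bash
python3 plan.py "[(0.6376,0.2262,0.0125,-182.6,1)]"
```

```text
t 5.85 p [0.6374 0.2236 0.015 ] phi 177.7 tilt [-1.e-04  1.e-03 -1.e+00] w 0.0418 q6 -0.66 F [-0.9  0.8 -1.4]
tiltfix(tool) [0.0, 0.001, -0.0]
[[[-0.003,-0.0,0.002],[0,0,0.0]]]
```

>>> apply_moves:
  rows:
    - [[0, 0, 0.002], [0, 0, 0]]
    - [[0, 0, 0], [0, 0, 0]]
    - [[0, 0, 0], [0, 0, 0]]

```text
clock: 6.15
position: [0.6384, 0.2245, 0.0145]
tool_rot: [0.002, -0.693, 0.721, 0.0]
wrist_force: [-0.4, -0.1, -1.3]
gripper_width: 0.0414
```

>>> apply_moves:
  rows:
    - [[0, 0, 0], [0, 0, 0]]
    - [[0, 0, 0], [0, 0, 0]]
    - [[0, 0, 0], [0, 0, 0]]
    - [[0, 0, -0.02], [0, 0, 0]]
    - [[0, 0, -0.03], [0, 0, 0]]
    - [[0, 0, -0.04], [0, 0, 0]]
    - [[0, 0, -0.02], [0, 0, 0]]
  jaw: 102

```text
clock: 6.85
position: [0.6368, 0.2233, 0.1256]
tool_rot: [-0.001, -0.693, 0.721, 0.0]
wrist_force: [0.7, 0.3, 1.0]
gripper_width: 0.0525
```

```bash
python3 plan.py "[(0.5946,-0.3252,0.14,-246.9,14)]"; python3 meas.py | head -8; python3 look.py w3.png "[]"
```

```text
t 6.85 p [0.6368 0.2233 0.1256] phi 177.7 tilt [-2.e-03 -8.e-04 -1.e+00] w 0.0525 q6 -0.66 F [0.7 0.3 1. ]
tiltfix(tool) [0.002, -0.001, 0.0]
[[[0.039,0.001,-0.001],[0,0,0.08]],[[0.039,-0.002,-0.001],[0,0,0.08]],[[0.039,-0.005,-0.001],[0,0,0.08]],[[0.039,-0.008,-0.001],[0,0,0.08]],[[0.038,-0.011,-0.001],[0,0,0.08]],[[0.037,-0.014,-0.001],[0,0,0.08]],[[0.036,-0.017,-0.001],[0,0,0.08]],[[0.034,-0.019,-0.001],[0,0,0.08]]]
[[[0.032,-0.022,-0.001],[0,0,0.08]],[[0.031,-0.025,-0.001],[0,0,0.08]],[[0.028,-0.027,-0.001],[0,0,0.08]],[[0.026,-0.029,-0.001],[0,0,0.08]],[[0.024,-0.031,-0.001],[0,0,0.08]],[[0.021,-0.033,-0.001],[0,0,0.08]]]
6.9
[480. 216.] mean [ 596.1 -329.1] rect c [ 594.9 -325.4] size [58.3 46.1] ang 23.1 sat 6
[330. 225.] mean [581.1 -62.5] rect c [581.1 -62.5] size [82.9 20.8] ang 11.5 sat 8
[402. 218.] mean [ 592.9 -189.6] rect c [ 591.5 -187.6] size [42.4 45.2] ang 59.4 sat 125
[486. 294.] mean [ 457.1 -331.6] rect c [ 456.2 -328.6] size [56.6 45.1] ang 19.1 sat 137
[419. 288.] mean [ 468.6 -215.1] rect c [ 468.7 -215.1] size [26.5 31. ] ang 43.6 sat 7
rimz 0.04223454066485077 floorz 0.007582735458506296
bins rect [573.6 173.1] [223.3 343.9] 87.38
```

View pics/w3.png

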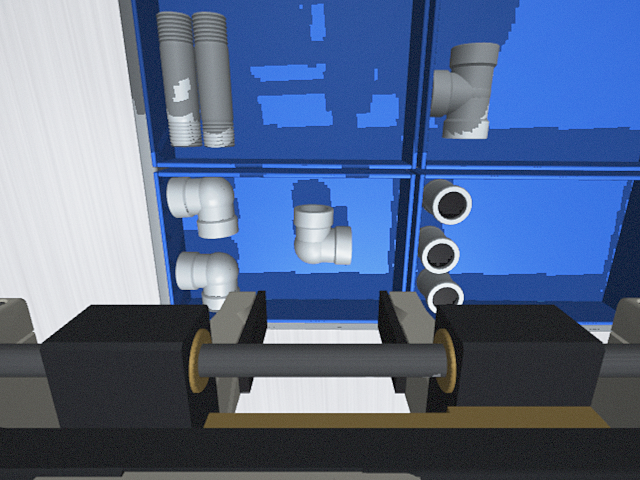

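The elbow at (318,240) lies flat on the empty floor of its bin, clear of the stock. Next is the tee.

>>> apply_moves:
  rows:
    - [[0.039, 0.001, -0.001], [0.002, -0.001, 0.08]]
    - [[0.041, -0.002, -0.001], [0, 0, 0.08]]
    - [[0.041, -0.005, -0.001], [0, 0, 0.08]]
    - [[0.041, -0.008, -0.001], [0, 0, 0.08]]
    - [[0.04, -0.011, -0.001], [0, 0, 0.08]]
    - [[0.039, -0.014, -0.001], [0, 0, 0.08]]
    - [[0.038, -0.018, -0.001], [0, 0, 0.08]]
    - [[0.036, -0.02, -0.001], [0, 0, 0.08]]
  jaw: 75

```text
clock: 7.75
position: [0.6055, -0.1099, 0.13]
tool_rot: [0.001, -0.424, 0.906, 0.001]
wrist_force: [1.6, -0.1, 0.2]
gripper_width: 0.0615
```

```bash
python3 plan.py "[(0.5946,-0.3252,0.12,-246.9,7)]"
```

```text
t 7.75 p [ 0.6055 -0.1099  0.13  ] phi 140.2 tilt [ 6.0e-04  2.7e-03 -1.0e+00] w 0.0615 q6 -0.83 F [ 1.6 -0.1  0.2]
tiltfix(tool) [0.001, 0.003, -0.0]
[[[0.025,-0.019,0.001],[0,0,0.07]],[[0.023,-0.02,0.001],[0,0,0.07]],[[0.022,-0.022,0.001],[0,0,0.07]],[[0.02,-0.023,0.002],[0,0,0.07]],[[0.019,-0.024,0.001],[0,0,0.07]],[[0.017,-0.026,0.002],[0,0,0.07]],[[0.014,-0.027,0.001],[0,0,0.07]]]
```

>>> apply_moves:
  rows:
    - [[0.025, -0.019, 0.001], [0.001, 0.003, 0.07]]
    - [[0.023, -0.02, 0.001], [0, 0, 0.07]]
    - [[0.022, -0.022, 0.001], [0, 0, 0.07]]
    - [[0.02, -0.023, 0.002], [0, 0, 0.07]]
    - [[0.019, -0.024, 0.001], [0, 0, 0.07]]
    - [[0.016, -0.025, 0.002], [0, 0, 0.07]]
    - [[0.012, -0.024, 0.001], [0, 0, 0.05]]
    - [[0, 0, 0], [0, 0, 0]]

```text
clock: 8.55
position: [0.5876, -0.3334, 0.1151]
tool_rot: [-0.003, -0.187, 0.982, 0.001]
wrist_force: [-0.2, -0.1, 0.2]
gripper_width: 0.0622
```

```bash
python3 plan.py "[(0.5946,-0.3252,0.003,-246.9,5)]"; python3 look.py w4.png "[(0.5946,-0.3252,0.029),(0.5976,-0.332,0.029),(.5866,-.3062,.0145)]"
```

```text
t 8.55 p [ 0.5876 -0.3334  0.1151] phi 111.6 tilt [-0.0066  0.0013 -1.    ] w 0.0622 q6 -0.97 F [-0.2 -0.1  0.2]
tiltfix(tool) [0.004, -0.006, 0.0]
[[[-0.002,0.001,0.022],[0,0,-0.01]],[[-0.002,0.001,0.023],[0,0,-0.01]],[[-0.002,0.001,0.022],[0,0,-0.01]],[[-0.002,0.001,0.023],[0,0,-0.01]],[[-0.002,0.0,0.022],[0,0,-0.01]]]
(0.5946, -0.3252, 0.029) 328 263
(0.5976, -0.332, 0.029) 318 263
(0.5866, -0.3062, 0.0145) 356 255
```

View pics/w4.png

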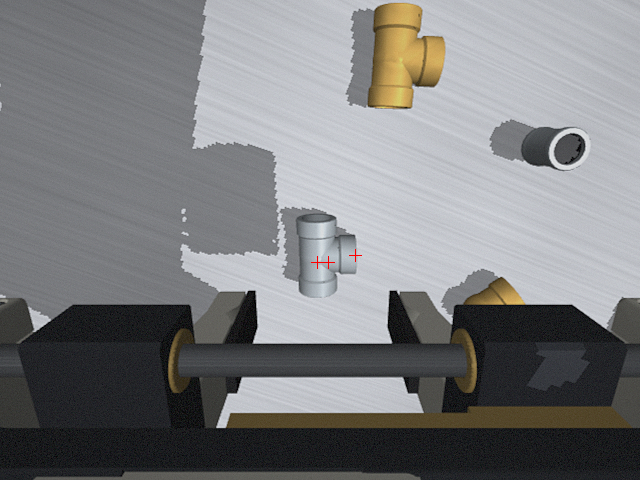

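The tee at (320,255) matches the predicted branch axis (356,255) and origin. Both brass pieces, at (405,55) and (492,292), are clear of the finger paths. Descending.

>>> apply_moves:
  rows:
    - [[-0.004, 0.002, 0.02], [0.004, -0.006, -0.02]]
    - [[-0.003, 0.001, 0.028], [0, 0, 0]]
    - [[-0.002, 0.001, 0.028], [0, 0, 0]]
    - [[-0.001, 0, 0.02], [0, 0, 0]]

```text
clock: 9.0
position: [0.5976, -0.3228, 0.0191]
tool_rot: [0.003, -0.2, 0.98, -0.001]
wrist_force: [0.0, 0.4, 0.1]
gripper_width: 0.062
```

```bash
python3 plan.py "[(0.5946,-0.3252,0.004,-246.9,2)]"
```

```text
t 9.0 p [ 0.5976 -0.3228  0.0191] phi 113.1 tilt [ 0.007  -0.0011 -1.    ] w 0.062 q6 -0.96 F [0.  0.4 0.1]
tiltfix(tool) [-0.004, 0.006, 0.0]
[[[0.002,-0.0,0.008],[0,0,-0.0]],[[0.002,-0.001,0.007],[0,0,-0.0]]]
```

>>> apply_moves:
  rows:
    - [[0.002, 0, 0.008], [-0.004, 0.006, 0]]
    - [[0.001, -0.001, 0.006], [0, 0, 0]]
    - [[0, 0, 0], [0, 0, 0]]

```text
clock: 9.3
position: [0.5935, -0.3221, 0.0014]
tool_rot: [-0.003, -0.202, 0.979, 0.002]
wrist_force: [-0.1, 0.2, -0.3]
gripper_width: 0.0616
```

>>> apply_moves:
  rows:
    - [[0, 0, 0], [0, 0, 0]]
    - [[0, 0, 0], [0, 0, 0]]
    - [[0, 0, 0], [0, 0, 0]]
    - [[0, 0, 0], [0, 0, 0]]
  jaw: 255

```text
clock: 9.7
position: [0.5955, -0.3226, 0.0048]
tool_rot: [-0.001, -0.202, 0.979, 0.0]
wrist_force: [0.0, -0.4, -2.6]
gripper_width: 0.0408
```

```bash
python3 plan.py "[(0.5946,-0.3252,0.12,-246.9,4),(0.4597,0.1222,0.12,-182.6,13)]"
```

```text
t 9.7 p [ 0.5955 -0.3226  0.0048] phi 113.3 tilt [-1.2e-03  6.0e-04 -1.0e+00] w 0.0408 q6 -0.95 F [ 0.  -0.4 -2.6]
tiltfix(tool) [0.001, -0.001, 0.0]
[[[0.0,-0.0,-0.029],[0,0,0.0]],[[0.001,-0.001,-0.029],[0,0,0.0]],[[0.0,-0.0,-0.029],[0,0,0.0]],[[0.001,-0.001,-0.028],[0,0,0.0]],[[-0.004,0.036,0.0],[0,0,-0.09]],[[-0.007,0.035,0.0],[0,0,-0.09]],[[-0.01,0.034,0.0],[0,0,-0.09]],[[-0.014,0.033,0.0],[0,0,-0.09]]]
[[[-0.016,0.032,0.0],[0,0,-0.09]],[[-0.019,0.03,0.0],[0,0,-0.09]],[[-0.022,0.029,0.0],[0,0,-0.09]],[[-0.024,0.026,0.0],[0,0,-0.09]],[[-0.027,0.024,0.0],[0,0,-0.09]],[[-0.029,0.022,0.0],[0,0,-0.09]],[[-0.031,0.019,0.0],[0,0,-0.09]],[[-0.032,0.016,0.0],[0,0,-0.09]]]
[[[-0.034,0.014,0.0],[0,0,-0.09]]]
```

>>> apply_moves:
  rows:
    - [[0, 0, -0.03], [0, 0, 0]]
    - [[0.001, -0.001, -0.03], [0, 0, 0]]
    - [[0, 0, -0.03], [0, 0, 0]]
    - [[0.001, 0, -0.028], [0, 0, 0]]
    - [[-0.004, 0.037, 0], [0, 0, -0.09]]
    - [[-0.007, 0.037, 0], [0, 0, -0.09]]
    - [[-0.01, 0.036, 0], [0, 0, -0.09]]
    - [[-0.014, 0.035, 0], [0, 0, -0.09]]

```text
clock: 10.5
position: [0.5463, -0.181, 0.127]
tool_rot: [-0.001, -0.376, 0.927, 0.002]
wrist_force: [0.7, 0.7, -2.4]
gripper_width: 0.0409
```

```bash
python3 plan.py "[(0.4597,0.1222,0.12,-182.6,10)]"
```

```text
t 10.5 p [ 0.5463 -0.181   0.127 ] phi 134.1 tilt [-0.0025  0.0028 -1.    ] w 0.0409 q6 -0.82 F [ 0.7  0.7 -2.4]
tiltfix(tool) [0.004, 0.0, 0.0]
[[[-0.015,0.028,0.001],[0,0,-0.08]],[[-0.017,0.026,0.001],[0,0,-0.08]],[[-0.019,0.025,0.001],[0,0,-0.08]],[[-0.021,0.024,0.001],[0,0,-0.08]],[[-0.023,0.022,0.001],[0,0,-0.08]],[[-0.025,0.02,0.001],[0,0,-0.08]],[[-0.026,0.018,0.001],[0,0,-0.08]],[[-0.027,0.015,0.0],[0,0,-0.08]]]
[[[-0.028,0.013,0.001],[0,0,-0.08]],[[-0.03,0.011,0.0],[0,0,-0.08]]]
```

>>> apply_moves:
  rows:
    - [[-0.016, 0.03, 0.001], [0.004, 0, -0.08]]
    - [[-0.018, 0.028, 0.001], [0, 0, -0.08]]
    - [[-0.021, 0.027, 0.001], [0, 0, -0.08]]
    - [[-0.023, 0.026, 0.001], [0, 0, -0.08]]
    - [[-0.025, 0.024, 0.001], [0, 0, -0.08]]
    - [[-0.027, 0.022, 0.001], [0, 0, -0.08]]
    - [[-0.028, 0.02, 0.001], [0, 0, -0.08]]
    - [[-0.028, 0.016, 0], [0, 0, -0.08]]

```text
clock: 11.3
position: [0.4607, 0.0896, 0.1219]
tool_rot: [0.002, -0.658, 0.753, 0.0]
wrist_force: [0.3, -0.1, -1.8]
gripper_width: 0.0404
```

```bash
python3 plan.py "[(0.4597,0.1222,0.12,-182.6,3)]"
```

```text
t 11.3 p [0.4607 0.0896 0.1219] phi 172.2 tilt [ 0.0032  0.0031 -1.    ] w 0.0404 q6 -0.75 F [ 0.3 -0.1 -1.8]
tiltfix(tool) [-0.003, 0.003, 0.0]
[[[-0.011,0.002,0.001],[0,0,-0.03]],[[-0.011,0.001,0.001],[0,0,-0.03]],[[-0.01,0.001,0.0],[0,0,-0.03]]]
```

>>> apply_moves:
  rows:
    - [[-0.014, 0, 0.001], [-0.003, 0.003, -0.05]]
    - [[-0.008, 0, 0.001], [0, 0, -0.02]]
    - [[0, 0, 0], [0, 0, 0]]
    - [[0, 0, 0], [0, 0, 0]]

```text
clock: 11.7
position: [0.4622, 0.1148, 0.1206]
tool_rot: [0.001, -0.686, 0.727, 0.0]
wrist_force: [-1.2, -1.1, -1.6]
gripper_width: 0.0403
```

```bash
python3 plan.py "[(0.4597,0.1222,0.04,-182.6,4)]"; python3 look.py w5.png "[(0.4597,.1222,.007)]"
```

```text
t 11.7 p [0.4622 0.1148 0.1206] phi 176.7 tilt [ 7.0e-04  1.8e-03 -1.0e+00] w 0.0403 q6 -0.71 F [-1.2 -1.1 -1.6]
tiltfix(tool) [-0.001, 0.002, 0.0]
[[[-0.002,0.001,0.02],[0,0,-0.0]],[[-0.002,0.001,0.02],[0,0,-0.0]],[[-0.002,0.001,0.02],[0,0,-0.0]],[[-0.001,0.0,0.021],[0,0,-0.0]]]
(0.4597, 0.1222, 0.007) 326 246
```

View pics/w5.png

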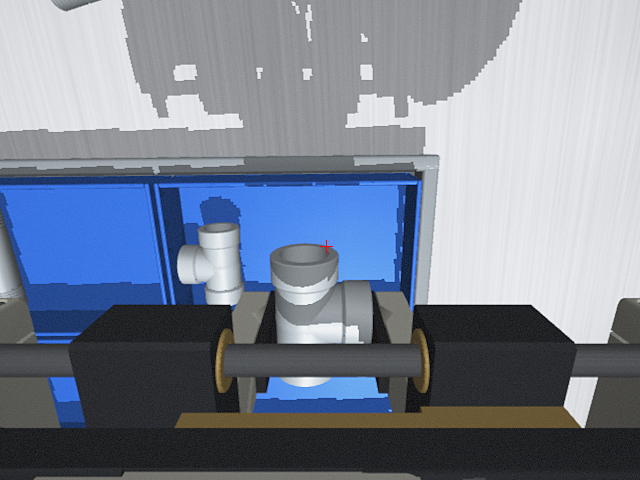

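The tee is held level. The target cross at (326,246) is in the empty part of the tee bin, to the right of the stock tee at (210,262). Lowering.

>>> apply_moves:
  rows:
    - [[-0.005, 0.001, 0.02], [-0.001, 0.002, 0]]
    - [[-0.002, 0.001, 0.03], [0, 0, 0]]
    - [[-0.001, 0.001, 0.03], [0, 0, 0]]
    - [[0, 0, 0.01], [0, 0, 0]]

```text
clock: 12.15
position: [0.4627, 0.1204, 0.0305]
tool_rot: [0.003, -0.683, 0.73, -0.001]
wrist_force: [-0.6, 0.1, -1.6]
gripper_width: 0.0407
```

```bash
python3 plan.py "[(0.4597,0.1222,0.013,-182.6,3)]"
```

```text
t 12.15 p [0.4627 0.1204 0.0305] phi 176.1 tilt [ 0.0048  0.0029 -1.    ] w 0.0407 q6 -0.74 F [-0.6  0.1 -1.6]
tiltfix(tool) [-0.005, 0.003, 0.0]
[[[-0.0,0.001,0.006],[0,0,-0.01]],[[-0.001,0.001,0.006],[0,0,-0.01]],[[-0.001,0.001,0.005],[0,0,-0.01]]]
```

>>> apply_moves:
  rows:
    - [[0, 0.001, 0.006], [-0.005, 0.003, 0]]
    - [[0, 0.001, 0.005], [0, 0, 0]]
    - [[0, 0, 0.003], [0, 0, 0]]
    - [[0, 0, 0], [0, 0, 0]]

```text
clock: 12.55
position: [0.4617, 0.1191, 0.0164]
tool_rot: [-0.001, -0.682, 0.732, 0.0]
wrist_force: [-0.6, -0.4, -1.6]
gripper_width: 0.0403
```

```bash
python3 plan.py "[(0.4597,0.1222,0.0125,-182.6,1)]"
```

```text
t 12.55 p [0.4617 0.1191 0.0164] phi 176.0 tilt [-1.1e-03 -8.0e-04 -1.0e+00] w 0.0403 q6 -0.74 F [-0.6 -0.4 -1.6]
tiltfix(tool) [0.001, -0.001, 0.0]
[[[-0.003,0.002,0.004],[0,0,-0.02]]]
```

>>> apply_moves:
  rows:
    - [[0, 0, 0.004], [0, 0, 0]]
    - [[0, 0, 0], [0, 0, 0]]
    - [[0, 0, 0], [0, 0, 0]]

```text
clock: 12.85
position: [0.4629, 0.12, 0.0137]
tool_rot: [0.001, -0.682, 0.731, -0.0]
wrist_force: [0.2, 0.1, -2.2]
gripper_width: 0.0409
```

>>> apply_moves:
  rows:
    - [[0, 0, 0], [0, 0, 0]]
    - [[0, 0, 0], [0, 0, 0]]
    - [[0, 0, 0], [0, 0, 0]]
    - [[0, 0, -0.02], [0, 0, 0]]
    - [[0, 0, -0.03], [0, 0, 0]]
    - [[0, 0, -0.04], [0, 0, 0]]
    - [[0, 0, -0.02], [0, 0, 0]]
  jaw: 107

```text
clock: 13.55
position: [0.4616, 0.1191, 0.1258]
tool_rot: [-0.001, -0.682, 0.731, -0.0]
wrist_force: [-0.3, 0.6, 0.1]
gripper_width: 0.0507
```

```bash
python3 plan.py "[(0.5819,-0.0626,0.12,-258.5,10)]"; python3 meas.py | head -7; python3 look.py w6.png "[]"
```

```text
t 13.55 p [0.4616 0.1191 0.1258] phi 176.0 tilt [-0.0019 -0.0022 -1.    ] w 0.0507 q6 -0.74 F [-0.3  0.6  0.1]
tiltfix(tool) [0.002, -0.002, 0.0]
[[[0.017,-0.013,0.001],[0,0,0.13]],[[0.015,-0.015,0.001],[0,0,0.13]],[[0.013,-0.017,0.0],[0,0,0.13]],[[0.011,-0.019,0.001],[0,0,0.13]],[[0.009,-0.02,0.0],[0,0,0.13]],[[0.006,-0.021,0.001],[0,0,0.13]],[[0.003,-0.022,0.0],[0,0,0.13]],[[-0.0,-0.022,0.001],[0,0,0.13]]]
[[[-0.003,-0.022,0.0],[0,0,0.13]],[[-0.006,-0.021,0.001],[0,0,0.13]]]
13.6
[330. 225.] mean [581.3 -62.5] rect c [580.9 -62.6] size [83.4 21.6] ang 10.2 sat 8
[402. 218.] mean [ 592.8 -189.6] rect c [ 591.5 -187.6] size [42.4 45. ] ang 59.4 sat 126
[486. 294.] mean [ 457.  -331.6] rect c [ 456.2 -328.6] size [56.6 45.1] ang 19.1 sat 137
[419. 288.] mean [ 468.7 -215.3] rect c [ 468.8 -214.8] size [26.  31.4] ang 25.7 sat 6
rimz 0.04219131173561652 floorz 0.007624214585902456
bins rect [573.6 173. ] [223.3 344. ] 87.43
```

View pics/w6.png

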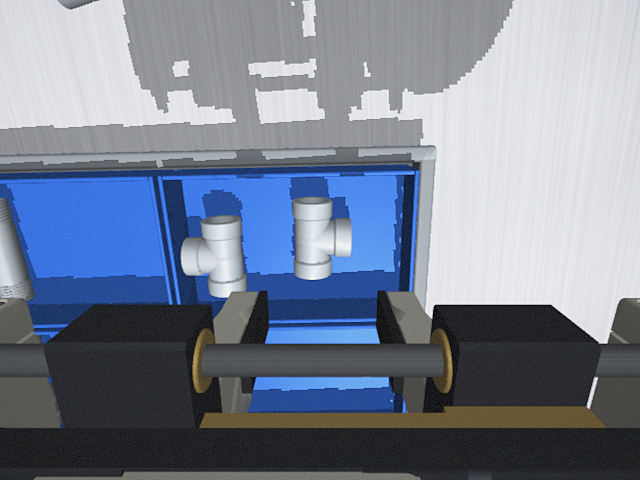

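The tee at (320,240) rests in the empty part of the tee bin, and the brass pieces read unchanged. Next is the pipe.

>>> apply_moves:
  rows:
    - [[0.018, -0.014, 0.001], [0.002, -0.002, 0.13]]
    - [[0.017, -0.016, 0.001], [0, 0, 0.13]]
    - [[0.014, -0.018, 0], [0, 0, 0.13]]
    - [[0.012, -0.02, 0.001], [0, 0, 0.13]]
    - [[0.009, -0.021, 0], [0, 0, 0.13]]
    - [[0.006, -0.022, 0.001], [0, 0, 0.13]]
    - [[0.003, -0.023, 0], [0, 0, 0.13]]
    - [[0, -0.023, 0.001], [0, 0, 0.13]]
  jaw: 120

```text
clock: 14.45
position: [0.5624, -0.0393, 0.1178]
tool_rot: [0.001, -0.212, 0.977, 0.001]
wrist_force: [-0.9, 0.7, -0.7]
gripper_width: 0.0468
```

```bash
python3 plan.py "[(0.5819,-0.0626,0.12,-258.5,3)]"
```

```text
t 14.45 p [ 0.5624 -0.0393  0.1178] phi 114.5 tilt [ 0.0012  0.003  -1.    ] w 0.0468 q6 -1.42 F [-0.9  0.7 -0.7]
tiltfix(tool) [0.002, 0.002, 0.0]
[[[-0.003,-0.01,-0.001],[0,0,0.08]],[[-0.003,-0.009,-0.001],[0,0,0.08]],[[-0.004,-0.01,-0.0],[0,0,0.08]]]
```

>>> apply_moves:
  rows:
    - [[-0.003, -0.01, 0], [0.002, 0.002, 0.08]]
    - [[-0.003, -0.008, 0], [0, 0, 0.08]]
    - [[-0.003, -0.005, 0], [0, 0, 0.05]]
    - [[0, 0, 0], [0, 0, 0]]

```text
clock: 14.85
position: [0.5789, -0.0617, 0.1134]
tool_rot: [-0.003, -0.1, 0.995, -0.0]
wrist_force: [-1.0, -0.3, 0.2]
gripper_width: 0.0465
```

```bash
python3 plan.py "[(0.5819,-0.0626,0.003,-259,4)]"; python3 look.py w7.png "[(0.5819,-0.0626,0.02),(.6212,-.055,.0107),(.5426,-.0702,.0107)]"
```

```text
t 14.85 p [ 0.5789 -0.0617  0.1134] phi 101.4 tilt [-5.3e-03 -6.0e-04 -1.0e+00] w 0.0465 q6 -1.6 F [-1.  -0.3  0.2]
tiltfix(tool) [0.0, -0.005, 0.0]
[[[-0.001,-0.0,0.028],[0,0,0.0]],[[-0.001,-0.001,0.027],[0,0,0.0]],[[-0.001,-0.0,0.028],[0,0,0.0]],[[-0.0,-0.001,0.027],[0,0,0.0]]]
(0.5819, -0.0626, 0.02) 319 250
(0.6212, -0.055, 0.0107) 319 295
(0.5426, -0.0702, 0.0107) 320 192
```

View pics/w7.png

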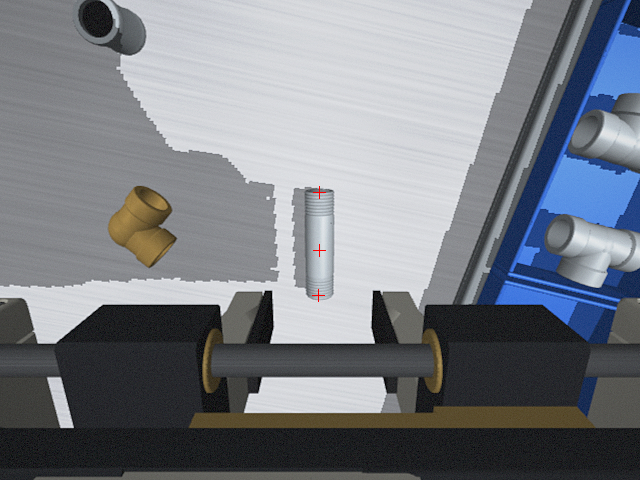

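The pipe at (319,245) lies exactly under the three predicted points, centred between the fingers. Descending.

>>> apply_moves:
  rows:
    - [[-0.002, -0.001, 0.028], [0, -0.005, 0]]
    - [[-0.001, 0, 0.028], [0, 0, 0]]
    - [[-0.001, 0, 0.028], [0, 0, 0]]
    - [[0, 0, 0.014], [0, 0, 0]]

```text
clock: 15.3
position: [0.5837, -0.0602, 0.0145]
tool_rot: [0.003, -0.105, 0.994, 0.001]
wrist_force: [0.3, 0.5, -0.4]
gripper_width: 0.0464
```

```bash
python3 plan.py "[(0.5819,-0.0626,0.003,-259,2)]"
```

```text
t 15.3 p [ 0.5837 -0.0602  0.0145] phi 102.0 tilt [ 0.0053  0.0016 -1.    ] w 0.0464 q6 -1.59 F [ 0.3  0.5 -0.4]
tiltfix(tool) [0.0, 0.005, -0.0]
[[[0.001,-0.001,0.006],[0,0,0.01]],[[0.001,-0.001,0.005],[0,0,0.01]]]
```

>>> apply_moves:
  rows:
    - [[0.001, -0.001, 0.006], [0, 0.005, 0.01]]
    - [[0, -0.001, 0.004], [0, 0, 0]]
    - [[0, 0, 0], [0, 0, 0]]

```text
clock: 15.6
position: [0.5811, -0.0619, 0.0019]
tool_rot: [-0.002, -0.101, 0.995, 0.0]
wrist_force: [0.3, -0.4, 0.8]
gripper_width: 0.0465
```

>>> apply_moves:
  rows:
    - [[0, 0, 0], [0, 0, 0]]
    - [[0, 0, 0], [0, 0, 0]]
    - [[0, 0, 0], [0, 0, 0]]
    - [[0, 0, 0], [0, 0, 0]]
    - [[0, 0, 0], [0, 0, 0]]
  jaw: 255

```text
clock: 16.1
position: [0.583, -0.0615, 0.005]
tool_rot: [0.0, -0.102, 0.995, 0.0]
wrist_force: [-0.3, 0.1, -0.8]
gripper_width: 0.0201
```

```bash
python3 plan.py "[(0.5819,-0.0626,0.12,-259,4),(0.6325,0.1144,0.12,-272.6,6)]"
```

```text
t 16.1 p [ 0.583  -0.0615  0.005 ] phi 101.7 tilt [ 8.e-04  6.e-04 -1.e+00] w 0.0201 q6 -1.59 F [-0.3  0.1 -0.8]
tiltfix(tool) [0.0, 0.001, 0.0]
[[[0.0,-0.0,-0.029],[0,0,0.0]],[[0.0,-0.0,-0.029],[0,0,0.0]],[[0.001,-0.0,-0.028],[0,0,0.0]],[[0.0,-0.001,-0.029],[0,0,0.0]],[[-0.014,0.027,0.0],[0,0,0.04]],[[-0.013,0.028,0.0],[0,0,0.04]],[[-0.012,0.028,0.0],[0,0,0.04]],[[-0.011,0.029,0.0],[0,0,0.04]]]
[[[-0.01,0.029,0.0],[0,0,0.04]],[[-0.008,0.03,0.0],[0,0,0.04]]]
```

>>> apply_moves:
  rows:
    - [[0, 0, -0.015], [0, 0, 0]]
    - [[0, 0, -0.025], [0, 0, 0]]
    - [[0, 0, -0.03], [0, 0, 0]]
    - [[0, 0, -0.03], [0, 0, 0]]
    - [[0, 0, -0.02], [0, 0, 0]]
    - [[-0.014, 0.028, 0], [0, 0, 0.04]]
    - [[-0.014, 0.029, 0], [0, 0, 0.04]]
    - [[-0.013, 0.03, 0], [0, 0, 0.04]]

```text
clock: 16.9
position: [0.6076, 0.0298, 0.1304]
tool_rot: [-0.0, -0.037, 0.999, 0.001]
wrist_force: [0.6, -0.1, -1.5]
gripper_width: 0.0202
```

```bash
python3 plan.py "[(0.6325,0.1144,0.11,-272.6,4)]"; python3 look.py w8.png "[]"
```

```text
t 16.9 p [0.6076 0.0298 0.1304] phi 94.2 tilt [-9.0e-04  1.4e-03 -1.0e+00] w 0.0202 q6 -1.86 F [ 0.6 -0.1 -1.5]
tiltfix(tool) [0.001, -0.001, 0.0]
[[[-0.008,0.021,0.005],[0,0,0.03]],[[-0.007,0.021,0.005],[0,0,0.03]],[[-0.007,0.021,0.005],[0,0,0.03]],[[-0.005,0.021,0.006],[0,0,0.03]]]
```

View pics/w8.png

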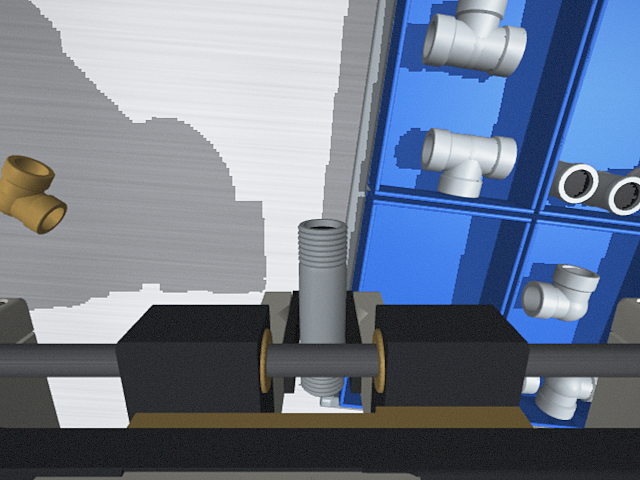

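The pipe is held level in the jaws at (322,300), and the placed tee and elbow sit in their bins. Carrying on to the pipe bin.

>>> apply_moves:
  rows:
    - [[-0.008, 0.022, 0.004], [0.001, -0.001, 0.03]]
    - [[-0.007, 0.021, 0.004], [0, 0, 0.03]]
    - [[-0.006, 0.016, 0.004], [0, 0, 0.02]]
    - [[-0.002, 0.008, 0.002], [0, 0, 0]]
    - [[0, 0, 0], [0, 0, 0]]

```text
clock: 17.45
position: [0.6299, 0.1062, 0.1158]
tool_rot: [0.001, 0.003, 1.0, 0.001]
wrist_force: [-0.9, 0.8, -1.7]
gripper_width: 0.0205
```

```bash
python3 plan.py "[(0.6325,0.1144,0.03,-272.6,4)]"; python3 look.py w9.png "[(0.6325,0.1144,0.007),(0.6725,0.1126,0.018),(0.5925,0.1162,0.018)]"
```

```text
t 17.45 p [0.6299 0.1062 0.1158] phi 89.6 tilt [ 0.0012  0.0015 -1.    ] w 0.0205 q6 -2.05 F [-0.9  0.8 -1.7]
tiltfix(tool) [0.002, 0.001, -0.0]
[[[-0.001,0.002,0.021],[0,0,0.01]],[[-0.0,0.002,0.022],[0,0,0.01]],[[-0.001,0.002,0.021],[0,0,0.01]],[[-0.0,0.002,0.022],[0,0,0.01]]]
(0.6325, 0.1144, 0.007) 332 242
(0.6725, 0.1126, 0.018) 330 297
(0.5925, 0.1162, 0.018) 335 192
```

View pics/w9.png

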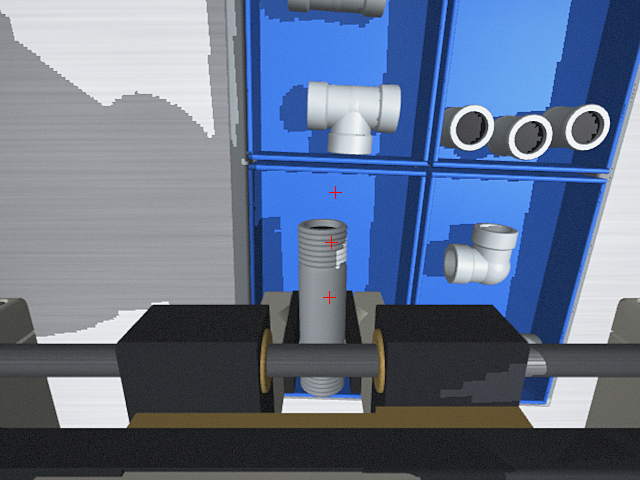

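The target points, (335,192) to (330,297), run down the middle of the pipe bin's empty part. Lowering.

>>> apply_moves:
  rows:
    - [[-0.002, 0.006, 0.015], [0.002, 0.001, 0.02]]
    - [[-0.001, 0.002, 0.028], [0, 0, 0.01]]
    - [[0, 0, 0.028], [0, 0, 0]]
    - [[0, 0, 0.01], [0, 0, 0]]

```text
clock: 17.9
position: [0.634, 0.1122, 0.0333]
tool_rot: [0.002, 0.021, 1.0, 0.001]
wrist_force: [0.1, 0.6, -0.5]
gripper_width: 0.0203
```

```bash
python3 plan.py "[(0.6325,0.1144,0.0125,-272.6,3)]"
```

```text
t 17.9 p [0.634  0.1122 0.0333] phi 87.5 tilt [ 0.0043  0.0013 -1.    ] w 0.0203 q6 -2.09 F [ 0.1  0.6 -0.5]
tiltfix(tool) [0.001, 0.004, 0.0]
[[[0.001,0.001,0.007],[0,0,0.0]],[[0.0,0.001,0.007],[0,0,0.0]],[[0.001,0.0,0.007],[0,0,0.0]]]
```

>>> apply_moves:
  rows:
    - [[0.001, 0.001, 0.007], [0.001, 0.004, 0]]
    - [[0, 0, 0.006], [0, 0, 0]]
    - [[0, 0, 0.004], [0, 0, 0]]
    - [[0, 0, 0], [0, 0, 0]]

```text
clock: 18.3
position: [0.6327, 0.1121, 0.0146]
tool_rot: [-0.001, 0.022, 1.0, -0.0]
wrist_force: [0.1, -0.2, -1.1]
gripper_width: 0.0206
```

```bash
python3 plan.py "[(0.6325,0.1144,0.0125,-272.6,1)]"
```

```text
t 18.3 p [0.6327 0.1121 0.0146] phi 87.4 tilt [-1.5e-03 -7.0e-04 -1.0e+00] w 0.0206 q6 -2.09 F [ 0.1 -0.2 -1.1]
tiltfix(tool) [-0.001, -0.002, 0.0]
[[[0.0,0.002,0.002],[0,0,0.0]]]
```

>>> apply_moves:
  rows:
    - [[0, 0, 0.003], [0, 0, 0]]
    - [[0, 0, 0], [0, 0, 0]]
    - [[0, 0, 0], [0, 0, 0]]

```text
clock: 18.6
position: [0.634, 0.1126, 0.0132]
tool_rot: [0.001, 0.022, 1.0, 0.0]
wrist_force: [-0.3, -0.3, -0.9]
gripper_width: 0.0205
```

>>> apply_moves:
  rows:
    - [[0, 0, 0], [0, 0, 0]]
    - [[0, 0, 0], [0, 0, 0]]
    - [[0, 0, 0], [0, 0, 0]]
    - [[0, 0, -0.02], [0, 0, 0]]
    - [[0, 0, -0.03], [0, 0, 0]]
    - [[0, 0, -0.04], [0, 0, 0]]
    - [[0, 0, -0.02], [0, 0, 0]]
  jaw: 160

```text
clock: 19.3
position: [0.6322, 0.1118, 0.1243]
tool_rot: [-0.002, 0.022, 1.0, -0.001]
wrist_force: [-0.2, 0.3, -0.2]
gripper_width: 0.033
```

```bash
python3 plan.py "[(0.4677,-0.2131,0.12,-240,11)]"; python3 meas.py | head -7; python3 look.py w10.png "[]"
```

```text
t 19.3 p [0.6322 0.1118 0.1243] phi 87.4 tilt [-0.0036 -0.002  -1.    ] w 0.033 q6 -2.09 F [-0.2  0.3 -0.2]
tiltfix(tool) [-0.002, -0.003, 0.0]
[[[0.014,-0.03,0.001],[0,0,-0.05]],[[0.015,-0.029,0.0],[0,0,-0.05]],[[0.017,-0.029,0.001],[0,0,-0.05]],[[0.018,-0.028,0.0],[0,0,-0.05]],[[0.019,-0.027,0.001],[0,0,-0.05]],[[0.021,-0.026,0.0],[0,0,-0.05]],[[0.022,-0.025,0.001],[0,0,-0.05]],[[0.023,-0.024,0.0],[0,0,-0.05]]]
[[[0.024,-0.022,0.001],[0,0,-0.05]],[[0.025,-0.021,0.0],[0,0,-0.05]],[[0.027,-0.02,0.001],[0,0,-0.05]]]
19.35
[402. 218.] mean [ 592.8 -189.5] rect c [ 591.5 -187.6] size [42.4 45. ] ang 59.4 sat 133
[486. 294.] mean [ 457.1 -331.5] rect c [ 456.2 -328.5] size [56.6 45.5] ang 19.1 sat 138
[419. 288.] mean [ 468.7 -215.3] rect c [ 468.5 -215.3] size [26.  31.2] ang 35.9 sat 6
rimz 0.04228175578825055 floorz 0.0076489901961882545
bins rect [573.4 173.2] [223.2 343.3] 87.42
[[396.8999938964844, 69.4000015258789], [739.9000244140625, 53.900001525878906], [749.9000244140625, 276.8999938964844], [406.8999938964844, 292.3999938964844]]
```

View pics/w10.png

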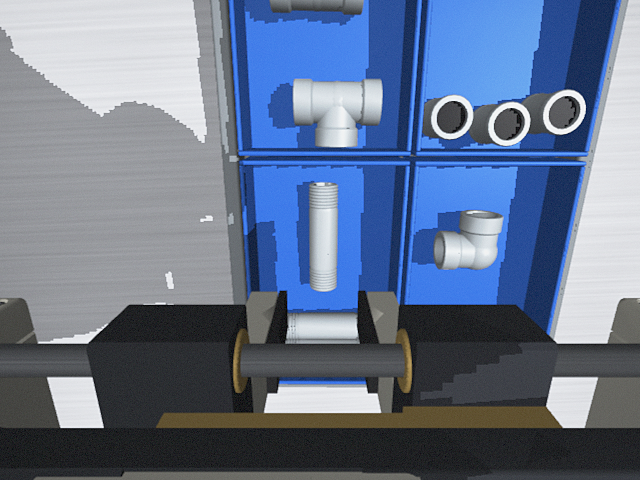

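The pipe at (323,237) lies flat on the pipe bin floor. The last one is the coupling.

>>> apply_moves:
  rows:
    - [[0.015, -0.032, 0.001], [-0.002, -0.003, -0.05]]
    - [[0.017, -0.031, 0], [0, 0, -0.05]]
    - [[0.018, -0.031, 0.001], [0, 0, -0.05]]
    - [[0.02, -0.03, 0], [0, 0, -0.05]]
    - [[0.021, -0.029, 0.001], [0, 0, -0.05]]
    - [[0.023, -0.028, 0], [0, 0, -0.05]]
    - [[0.024, -0.027, 0.001], [0, 0, -0.05]]
    - [[0.025, -0.026, 0], [0, 0, -0.05]]
  jaw: 120

```text
clock: 20.2
position: [0.4978, -0.1481, 0.1163]
tool_rot: [0.0, -0.187, 0.982, 0.001]
wrist_force: [0.4, -0.2, -0.2]
gripper_width: 0.0465
```

```bash
python3 plan.py "[(0.4677,-0.2131,0.12,-248,4)]"
```

```text
t 20.2 p [ 0.4978 -0.1481  0.1163] phi 111.6 tilt [ 5.0e-04  2.2e-03 -1.0e+00] w 0.0465 q6 -1.28 F [ 0.4 -0.2 -0.2]
tiltfix(tool) [0.002, 0.001, 0.0]
[[[0.013,-0.012,-0.001],[0,0,-0.0]],[[0.013,-0.012,-0.001],[0,0,-0.0]],[[0.013,-0.013,-0.001],[0,0,-0.0]],[[0.013,-0.012,-0.001],[0,0,-0.0]]]
```

>>> apply_moves:
  rows:
    - [[0.014, -0.013, -0.001], [0.002, 0.001, 0]]
    - [[0.014, -0.013, -0.001], [0, 0, 0]]
    - [[0.011, -0.011, -0.001], [0, 0, 0]]
    - [[0.006, -0.005, 0], [0, 0, 0]]
    - [[0, 0, 0], [0, 0, 0]]

```text
clock: 20.7
position: [0.4655, -0.209, 0.1169]
tool_rot: [-0.002, -0.185, 0.983, 0.001]
wrist_force: [0.5, 0.3, 0.3]
gripper_width: 0.0466
```

```bash
python3 plan.py "[(0.4677,-0.2131,0.004,-247,4)]"; python3 look.py w11.png "[(0.4677,-0.2131,0.034),(0.4677,-0.2131,0)]"
```

```text
t 20.7 p [ 0.4655 -0.209   0.1169] phi 111.4 tilt [-3.5e-03  7.0e-04 -1.0e+00] w 0.0466 q6 -1.16 F [0.5 0.3 0.3]
tiltfix(tool) [0.002, -0.003, -0.0]
[[[-0.0,-0.001,0.028],[0,0,-0.01]],[[-0.0,-0.001,0.028],[0,0,-0.01]],[[-0.0,-0.001,0.028],[0,0,-0.01]],[[-0.001,-0.002,0.029],[0,0,-0.01]]]
(0.4677, -0.2131, 0.034) 314 252
(0.4677, -0.2131, 0) 315 237
```

View pics/w11.png

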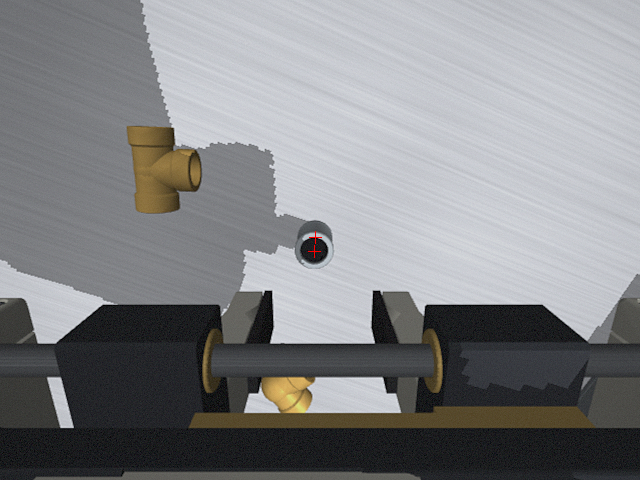

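The coupling's bore at (314,250) coincides with my predicted centre (314,252). The brass pieces are clear, so I'm descending.

>>> apply_moves:
  rows:
    - [[0, -0.003, 0.028], [0.002, -0.003, 0]]
    - [[-0.001, -0.002, 0.028], [0, 0, 0]]
    - [[0, -0.001, 0.028], [0, 0, 0]]
    - [[0, 0, 0.016], [0, 0, 0]]

```text
clock: 21.15
position: [0.474, -0.2119, 0.0168]
tool_rot: [0.004, -0.187, 0.982, -0.001]
wrist_force: [0.7, 0.4, -0.1]
gripper_width: 0.0465
```

```bash
python3 plan.py "[(0.4677,-0.2131,0.005,-248.5,2)]"
```

```text
t 21.15 p [ 0.474  -0.2119  0.0168] phi 111.5 tilt [ 0.0092 -0.001  -1.    ] w 0.0465 q6 -1.15 F [ 0.7  0.4 -0.1]
tiltfix(tool) [-0.004, 0.008, -0.0]
[[[0.003,0.001,0.006],[0,0,0.0]],[[0.003,0.0,0.006],[0,0,0.0]]]
```

>>> apply_moves:
  rows:
    - [[0.004, 0.001, 0.006], [-0.004, 0.008, 0]]
    - [[0.002, 0, 0.005], [0, 0, 0]]
    - [[0, 0, 0], [0, 0, 0]]

```text
clock: 21.45
position: [0.4673, -0.2116, 0.0031]
tool_rot: [-0.002, -0.188, 0.982, 0.001]
wrist_force: [-0.3, 0.5, 0.4]
gripper_width: 0.0464
```

>>> apply_moves:
  rows:
    - [[0, 0, 0], [0, 0, 0]]
    - [[0, 0, 0], [0, 0, 0]]
    - [[0, 0, 0], [0, 0, 0]]
    - [[0, 0, 0], [0, 0, 0]]
    - [[0, 0, 0], [0, 0, 0]]
  jaw: 255

```text
clock: 21.95
position: [0.4695, -0.2115, 0.006]
tool_rot: [0.0, -0.188, 0.982, -0.0]
wrist_force: [0.1, 0.1, -1.0]
gripper_width: 0.0264
```

```bash
python3 plan.py "[(0.4677,-0.2131,0.12,-248.5,5),(0.4647,0.2341,0.12,-182.6,12)]"
```

```text
t 21.95 p [ 0.4695 -0.2115  0.006 ] phi 111.7 tilt [ 6.e-04 -4.e-04 -1.e+00] w 0.0264 q6 -1.15 F [ 0.1  0.1 -1. ]
tiltfix(tool) [-0.001, 0.0, -0.0]
[[[0.0,-0.0,-0.023],[0,0,0.0]],[[0.001,-0.0,-0.023],[0,0,0.0]],[[0.0,-0.0,-0.023],[0,0,0.0]],[[0.001,-0.0,-0.022],[0,0,0.0]],[[0.0,-0.001,-0.023],[0,0,0.0]],[[-0.014,0.035,-0.0],[0,0,-0.1]],[[-0.017,0.033,-0.0],[0,0,-0.1]],[[-0.02,0.031,-0.0],[0,0,-0.1]]]
[[[-0.023,0.029,-0.0],[0,0,-0.1]],[[-0.026,0.027,-0.0],[0,0,-0.1]],[[-0.029,0.024,-0.0],[0,0,-0.1]],[[-0.031,0.021,-0.0],[0,0,-0.1]],[[-0.033,0.018,-0.0],[0,0,-0.1]],[[-0.034,0.015,-0.0],[0,0,-0.1]],[[-0.035,0.011,-0.0],[0,0,-0.1]],[[-0.037,0.007,-0.0],[0,0,-0.1]]]
[[[-0.037,0.004,-0.0],[0,0,-0.1]]]
```

>>> apply_moves:
  rows:
    - [[0, 0, -0.025], [0, 0, 0]]
    - [[0, 0, -0.03], [0, 0, 0]]
    - [[0, 0, -0.03], [0, 0, 0]]
    - [[0, 0, -0.028], [0, 0, 0]]
    - [[-0.014, 0.035, 0], [0, 0, -0.1]]
    - [[-0.017, 0.034, 0], [0, 0, -0.1]]
    - [[-0.021, 0.033, 0], [0, 0, -0.1]]
    - [[-0.024, 0.031, 0], [0, 0, -0.1]]

```text
clock: 22.75
position: [0.4667, -0.0568, 0.1243]
tool_rot: [0.001, -0.381, 0.924, 0.0]
wrist_force: [1.6, 1.0, -0.3]
gripper_width: 0.027
```

```bash
python3 plan.py "[(0.4647,0.2341,0.12,-182.6,9)]"
```

```text
t 22.75 p [ 0.4667 -0.0568  0.1243] phi 134.8 tilt [ 1.3e-03  8.0e-04 -1.0e+00] w 0.027 q6 -1.09 F [ 1.6  1.  -0.3]
tiltfix(tool) [-0.0, 0.002, -0.0]
[[[-0.023,0.023,0.001],[0,0,-0.08]],[[-0.024,0.021,0.0],[0,0,-0.08]],[[-0.026,0.019,0.001],[0,0,-0.08]],[[-0.027,0.017,0.0],[0,0,-0.08]],[[-0.029,0.015,0.001],[0,0,-0.08]],[[-0.03,0.013,0.0],[0,0,-0.08]],[[-0.031,0.01,0.001],[0,0,-0.08]],[[-0.031,0.007,0.0],[0,0,-0.08]]]
[[[-0.032,0.005,0.001],[0,0,-0.08]]]
```

>>> apply_moves:
  rows:
    - [[-0.023, 0.023, 0], [0, 0.002, -0.08]]
    - [[-0.025, 0.022, 0], [0, 0, -0.08]]
    - [[-0.027, 0.02, 0], [0, 0, -0.08]]
    - [[-0.029, 0.018, 0], [0, 0, -0.08]]
    - [[-0.031, 0.016, 0], [0, 0, -0.08]]
    - [[-0.032, 0.014, 0], [0, 0, -0.08]]
    - [[-0.033, 0.011, 0], [0, 0, -0.08]]
    - [[-0.033, 0.007, 0], [0, 0, -0.08]]

```text
clock: 23.55
position: [0.4584, 0.2265, 0.1264]
tool_rot: [0.002, -0.663, 0.748, -0.0]
wrist_force: [1.6, -0.3, -0.9]
gripper_width: 0.0265
```

```bash
python3 plan.py "[(0.4647,0.2341,0.12,-182.6,3)]"
```

```text
t 23.55 p [0.4584 0.2265 0.1264] phi 173.1 tilt [ 0.0028  0.0019 -1.    ] w 0.0265 q6 -0.96 F [ 1.6 -0.3 -0.9]
tiltfix(tool) [-0.003, 0.002, 0.0]
[[[-0.003,-0.002,0.002],[0,0,-0.02]],[[-0.003,-0.002,0.002],[0,0,-0.02]],[[-0.002,-0.001,0.002],[0,0,-0.02]]]
```

>>> apply_moves:
  rows:
    - [[0, -0.003, 0.002], [-0.003, 0.002, 0]]
    - [[0, -0.002, 0.002], [0, 0, 0]]
    - [[0, 0, 0], [0, 0, 0]]

```text
clock: 23.85
position: [0.4634, 0.2296, 0.1222]
tool_rot: [0.0, -0.666, 0.746, 0.0]
wrist_force: [-0.3, -0.4, -0.8]
gripper_width: 0.0267
```

```bash
python3 plan.py "[(0.4647,0.2341,0.03,-182.6,4)]"; python3 look.py w12.png "[(0.4647,0.2341,0.007)]"
```

```text
t 23.85 p [0.4634 0.2296 0.1222] phi 173.5 tilt [-1.e-04  8.e-04 -1.e+00] w 0.0267 q6 -0.95 F [-0.3 -0.4 -0.8]
tiltfix(tool) [0.0, 0.001, 0.0]
[[[-0.001,-0.0,0.023],[0,0,-0.02]],[[-0.001,-0.0,0.023],[0,0,-0.02]],[[-0.001,-0.0,0.023],[0,0,-0.02]],[[-0.002,-0.001,0.023],[0,0,-0.02]]]
(0.4647, 0.2341, 0.007) 321 242
```

View pics/w12.png

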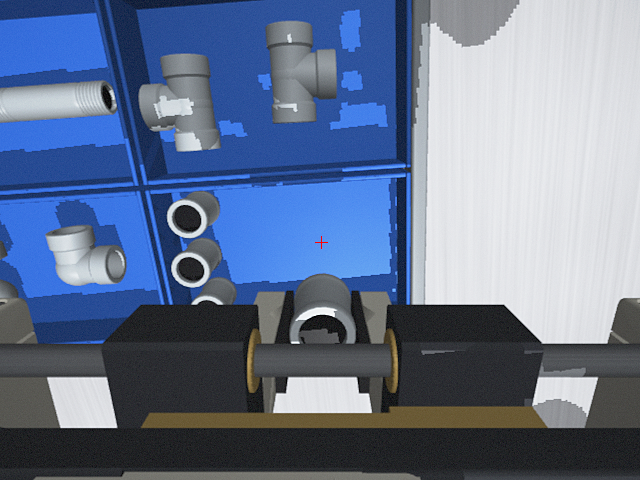

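The coupling is held upright at (322,310), and the target (321,242) is on the empty floor of the coupling bin. Lowering.

>>> apply_moves:
  rows:
    - [[-0.003, 0, 0.018], [0, 0.001, 0]]
    - [[-0.002, 0, 0.028], [0, 0, 0]]
    - [[0, 0, 0.028], [0, 0, 0]]
    - [[0, 0, 0.012], [0, 0, 0]]

```text
clock: 24.3
position: [0.4659, 0.2319, 0.037]
tool_rot: [0.003, -0.663, 0.749, 0.0]
wrist_force: [-0.5, -0.4, 0.6]
gripper_width: 0.0261
```

```bash
python3 plan.py "[(0.4647,0.2341,0.0135,-186,3)]"
```

```text
t 24.3 p [0.4659 0.2319 0.037 ] phi 173.0 tilt [ 0.0047  0.0045 -1.    ] w 0.0261 q6 -0.96 F [-0.5 -0.4  0.6]
tiltfix(tool) [-0.004, 0.005, 0.0]
[[[-0.001,0.001,0.008],[0,0,-0.01]],[[-0.0,0.0,0.008],[0,0,-0.01]],[[-0.001,0.001,0.008],[0,0,-0.01]]]
```

>>> apply_moves:
  rows:
    - [[-0.001, 0, 0.008], [-0.004, 0.005, 0]]
    - [[0, 0, 0.007], [0, 0, 0]]
    - [[0, 0, 0.005], [0, 0, 0]]
    - [[0, 0, 0], [0, 0, 0]]

```text
clock: 24.7
position: [0.466, 0.2301, 0.0153]
tool_rot: [-0.001, -0.661, 0.75, -0.0]
wrist_force: [0.8, 0.0, -1.0]
gripper_width: 0.0263
```

```bash
python3 plan.py "[(0.4647,0.2341,0.0135,-186,1)]"
```

```text
t 24.7 p [0.466  0.2301 0.0153] phi 172.8 tilt [-0.0016 -0.0019 -1.    ] w 0.0263 q6 -0.96 F [ 0.8  0.  -1. ]
tiltfix(tool) [0.001, -0.002, 0.0]
[[[-0.004,0.002,0.002],[0,0,-0.02]]]
```

>>> apply_moves:
  rows:
    - [[0, 0, 0.003], [0.001, -0.002, 0]]
    - [[0, 0, 0], [0, 0, 0]]
    - [[0, 0, 0], [0, 0, 0]]

```text
clock: 25.0
position: [0.4667, 0.2308, 0.0134]
tool_rot: [0.001, -0.661, 0.75, 0.0]
wrist_force: [-0.1, -0.9, -1.3]
gripper_width: 0.0268
```

>>> apply_moves:
  rows:
    - [[0, 0, 0], [0, 0, 0]]
    - [[0, 0, 0], [0, 0, 0]]
    - [[0, 0, 0], [0, 0, 0]]
    - [[0, 0, -0.02], [0, 0, 0]]
    - [[0, 0, -0.03], [0, 0, 0]]
    - [[0, 0, -0.04], [0, 0, 0]]
    - [[0, 0, -0.02], [0, 0, 0]]
  jaw: 145

```text
clock: 25.7
position: [0.4653, 0.2294, 0.1249]
tool_rot: [-0.002, -0.661, 0.75, -0.0]
wrist_force: [1.4, 1.4, -1.2]
gripper_width: 0.0378
```

>>> apply_moves:
  rows:
    - [[0, 0, -0.03], [0, 0, 0]]
    - [[0.02, 0, -0.03], [0, 0, 0]]
    - [[0.03, 0, -0.02], [0, 0, 0]]
    - [[0, 0, 0], [0, 0, 0]]
    - [[0, 0, 0], [0, 0, 0]]

```text
clock: 26.2
position: [0.4601, 0.1797, 0.2129]
tool_rot: [0.002, -0.662, 0.75, -0.0]
wrist_force: [-0.2, 0.4, -0.6]
gripper_width: 0.0374
```

```bash
cat > fin.py <<'E'
from h import *
import meas
d=meas.d; P=meas.P; im=meas.im
c0=np.array([573.6,173.1])/1000; a=-0.0454; ex=np.array([np.cos(a),np.sin(a)]); ey=np.array([-ex[1],ex[0]])
hsv=meas.hsv
grey=(hsv[...,1]<80)
for nm,sx,sy in [("elbow",1,1),("pipe",1,-1),("coupling",-1,1),("tee",-1,-1)]:
    o=c0+ex*0.0865*sx+ey*0.056*sy
    q=P[...,:2]-o; bx=q@ex; by=q@ey
    k=grey&(bx>-.08)&(bx<.036)&(abs(by)<.05)&(P[...,2]>.012)
    print(nm,"bin xy mean",round(bx[k].mean(),4),round(by[k].mean(),4),"x",np.round([bx[k].min(),bx[k].max()],3),"y",np.round([by[k].min(),by[k].max()],3),"top z above bench",np.round(np.percentile(P[...,2][k],97),4),k.sum())
cv2.imwrite("pics/fin.png",cv2.resize(im[110:350,100:520],None,fx=1.9,fy=1.9,interpolation=cv2.INTER_CUBIC))
w=cam("wrist"); cv2.imwrite("pics/w13.png",w["image"])
s=arm.get_state(); print(s["clock"],s["position"],s["gripper_width"])
E
python3 fin.py
```

```text
26.25
[402. 218.] mean [ 592.9 -189.6] rect c [ 591.2 -187.4] size [42.4 45.9] ang 59.4 sat 126
[486. 294.] mean [ 457.1 -331.6] rect c [ 456.2 -328.6] size [56.6 45.1] ang 19.1 sat 137
rimz 0.042201845898016344 floorz 0.007567420036828754
bins rect [573.6 172.9] [223.5 343.9] 87.4
[[396.79998779296875, 69.0999984741211], [740.2999877929688, 53.5], [750.4000244140625, 276.70001220703125], [406.8999938964844, 292.29998779296875]]
elbow bin xy mean -0.0199 -0.0095 x [-0.033 -0.006] y [-0.027  0.015] top z above bench 0.038 333
pipe bin xy mean -0.027 -0.0016 x [-0.067  0.013] y [-0.011  0.009] top z above bench 0.0314 510
coupling bin xy mean -0.0637 -0.0326 x [-0.08   0.036] y [-0.05  -0.003] top z above bench 0.3232 457
tee bin xy mean -0.0336 0.0233 x [-0.08   0.036] y [-0.033  0.05 ] top z above bench 0.6565 18375
26.3 [0.45998312 0.17996069 0.21228098] 0.038305775574417944
```

View pics/fin.png

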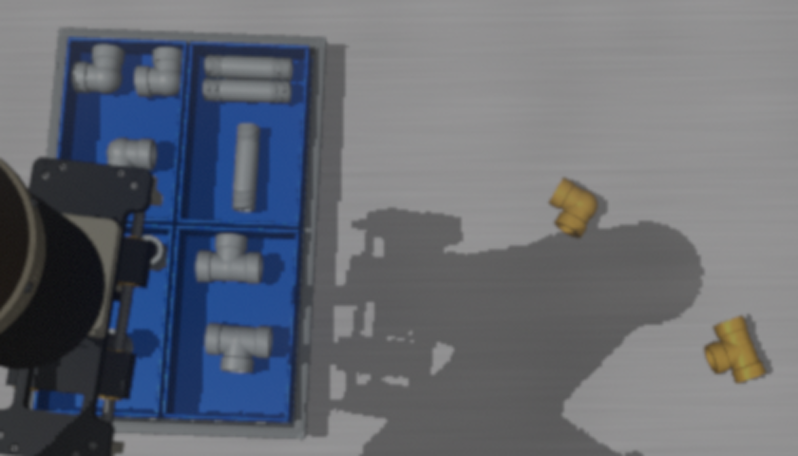

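View pics/w13.png

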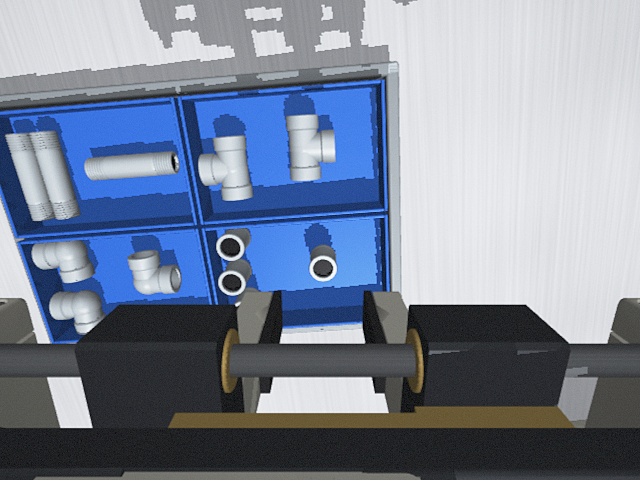

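The wrist view shows the coupling upright at (323,262), the tee at (310,147), the pipe at (132,165) and the elbow at (155,272). Each sits beside its own kind in the empty part. The hand hid part of the top view, so I'll check the numbers with the wrist depth and then hand in.

Run:
```python
from h import *
d=cam("wrist"); P=cloud(d); hsv=cv2.cvtColor(d["image"],cv2.COLOR_BGR2HSV)
c0=np.array([573.6,173.1])/1000; a=-0.0454; ex=np.array([np.cos(a),np.sin(a)]); ey=np.array([-ex[1],ex[0]])
for nm,sx,sy in [("elbow",1,1),("pipe",1,-1),("coupling",-1,1),("tee",-1,-1)]:
    o=c0+ex*0.0865*sx+ey*0.056*sy
    q=P[...,:2]-o; bx=q@ex; by=q@ey
    k=(hsv[...,1]<80)&(bx>-.075)&(bx<.03)&(abs(by)<.045)&(P[...,2]>.012)&(P[...,2]<.06)
    print(nm,"mean",round(bx[k].mean(),4),round(by[k].mean(),4),"x",np.round([bx[k].min(),bx[k].max()],3),"y",np.round([by[k].min(),by[k].max()],3),"top",np.round(np.percentile(P[...,2][k],97),4),k.sum())
s=arm.get_state(); print(s["clock"],np.abs(s["dq"]).max(),s["wrist_force"]); print(arm.sign_off())
```

```text
elbow mean -0.0276 -0.008 x [-0.047 -0.004] y [-0.027  0.014] top 0.0366 1617
pipe mean -0.0283 -0.0015 x [-0.067  0.015] y [-0.011  0.009] top 0.0293 2046
coupling mean -0.0232 -0.0082 x [-0.036 -0.01 ] y [-0.019  0.007] top 0.0424 784
tee mean -0.0191 -0.0057 x [-0.042  0.   ] y [-0.033  0.023] top 0.0368 2449
26.35 0.014312000097057279 [-0.41019666 -0.66895964 -0.41983968]
the job is handed in; nothing more can be done
None
```

I put the elbow, tee, pipe and coupling one at a time into the bins holding their own kinds and handed the job in. Each was lowered to the floor and then released. The clock read about 26.4 s of the allowed 112 s.

**Last checks (wrist-camera depth):** all four fittings lie in the empty parts of their bins.

| Fitting | Bin x, y (mm, mean of visible points) | Top height over bench (mm) | Expected if on the floor (mm) |
|---|---|---|---|
| Elbow | -28, -8 | 36.6 | 36 |
| Pipe | -28, -2 | 29.3 | 28.3 |
| Coupling | -23, -8 | 42.4 | 41 |
| Tee | -19, -6 | 36.8 | 36 |

- **Brass fittings:** both read within about 0.5 mm of where they started.
- **Gripper:** it is open and clear, about 0.2 m above the tray.
- **Disagreement:** the final top-camera readings for the coupling and tee were unusable because the hand covered those bins, and it covered part of the elbow too. I relied on the wrist camera for those. The sign-off gave no verdict.

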